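# Run tested coupons through a diverter chute

## Task

Get the tested brass coupons ready for weighing: slide the grey tray over the worktop, without lifting it, squarely onto the green mark under the chute, turn the blue flap so that parts run out over that mark, and lay all the coupons that are there in the scoop. Then pour them from the scoop into the top of the chute so that they run down into the tray (do not put them into the tray by hand), set the scoop back upright on its dark grey mat, and slide the tray with all the coupons in it squarely onto the blue mark. Leave the other things where they are.

Things in the scene. Friction and masses are not known exactly. Their poses are not given: they have to be found in the camera images.
- coupon_1: Brass-coloured metal coupon with a row of dents on top, 60 x 22 x 20 mm (x, y, z), about 75 g, lying flat at the start; origin at the centre of its underside, x along its length. From 2 to 4 of the four coupons are present. It slides, it does not roll.
- coupon_2: Brass-coloured metal coupon with a row of dents on top, 60 x 22 x 20 mm (x, y, z), about 75 g, lying flat at the start; origin at the centre of its underside, x along its length. From 2 to 4 of the four coupons are present. It slides, it does not roll.
- coupon_3: Brass-coloured metal coupon with a row of dents on top, 60 x 22 x 20 mm (x, y, z), about 75 g, lying flat at the start; origin at the centre of its underside, x along its length. From 2 to 4 of the four coupons are present. It slides, it does not roll.
- coupon_4: Brass-coloured metal coupon with a row of dents on top, 60 x 22 x 20 mm (x, y, z), about 75 g, lying flat at the start; origin at the centre of its underside, x along its length. From 2 to 4 of the four coupons are present. It slides, it does not roll.
- scoop: Open steel scoop, 110 mm long (x), 104 mm wide (y), floor 3 mm, side walls 21 mm high, back wall 30 mm, mouth open at its -x end. Origin at the centre of the underside. Empty 160 g. Three coupons fit side by side along x, at y = -30, 0, +30 mm, x about -18 mm, a fourth on top; a finger has room before the grip plate. Friction about 0.3: they slide out when it is tipped mouth-down by 25 degrees or more.
- scoop_grip (a point): Middle of the top edge of the scoop's upright red grip plate: 12 mm thick (x), 40 mm wide (y), its top 75 mm above the scoop's underside, centred at scoop x = +50 mm (at the back).
- scoop_lip (a point): Middle of the scoop's open front edge (scoop frame x = -55 mm, 3 mm above the underside).
- scoop_mat: Dark grey mat, 200 x 180 mm, painted thin on the worktop (no height to feel), the scoop's place; origin at its centre. The scoop starts on it, its mouth (scoop -x) roughly along the mat's -x, towards the chute.
- tray: Grey open collecting tray, 110 (x) x 120 (y) mm outside, floor 3 mm, walls 4 mm thick and 38 mm high, the -x wall 46 mm. Origin at the centre of the underside; about 0.45 kg. It slides on the worktop and passes under the chute's exit edge; it is not to be lifted.
- tray_grip (a point): Top of the tray's black upright grip, 22 mm (x) by 14 mm (y), on the -x wall at tray x = -58 mm; its top is 101 mm above the tray's underside, and it is free above the wall from 46 to 101 mm.
- chute: Fixed Y-chute on legs: smooth metal floor (friction 0.12) rising 28 degrees towards the robot's left, white side walls 40 mm, a divider parting its lower end into two exits 88 mm wide at y = +/-55 mm. Origin on the worktop under the middle of the exit edge; x uphill, y to the exit nearer the robot. Floor 75 mm high at x = 0 (69 mm free below), top end at x = 177 mm with an 8 mm rim. Front legs at x = 75 mm.
- chute_inlet (a point): Pouring point: middle of the chute's floor near its upper end, chute frame x = 146 mm, height 152 mm; the chute is 124 mm wide inside here.
- flap (a joint): Blue flap, 108 mm long, 34 mm high, hinged at the divider's nose (chute x = 44 mm) about an axis square to the sloping floor, pointing uphill. 0: straight uphill; positive: free end leans to the +y wall (robot side), closes the +y exit, parts go out at -y; negative: out at +y. Range -0.56 to 0.56: turn it to its stop. Stiff hinge, stays as left (under 2 N at the pin). Starts near 0.
- flap_knob (a point): Top of the black pin on the flap, diameter 12 mm, square to the sloping floor, 78 mm from the hinge; the pin stands 40 mm clear above the flap.
- mark_green: Green mark with a white border, 118 x 104 mm, painted on the worktop under one exit of the chute, the nearer or the farther from start to start; origin at its centre, 30 mm out from the exit edge (chute x = -30 mm), x as the chute's x. The tray is slid over it, centre on centre, with its grip pointing away from the chute.
- mark_orange: Orange mark like the green one, under the other exit; the tray stands roughly on it at the start. Parts shall not come out there.
- mark_blue: Blue mark with a white border, 130 x 140 mm, painted on the worktop, farther right from the chute; origin at its centre. Final place of the tray, with its x along the mark's x (grip still pointing to the robot's right).
- bottle: White sample bottle with red cap, 47 mm wide, 84 mm tall; leave it alone. Origin at the centre of its underside.
- meter: Hand-held meter with keys, 148 x 68 x 30 mm, lying; leave it alone. Origin at the centre of its underside.
- steel_block: Flat steel block, 45 x 60 x 15 mm; leave it alone. Origin at the centre of its underside.
Mind the look-alikes: they are no part of the job. Leave any red or turquoise look-alike of the coupon_3 alone.

How it is judged (in metres and radians):
On the way, in this order (a step that is already met when the one before it is completed fails the run):
1. the tray is squarely on the green mark, the flap is turned so that parts leave over the green mark, and all present coupons lie in the scoop (these in any order) (horizontal distance between tray and mark_green below 0.02 m and angle between the x axis of tray and the x axis of mark_green, either way round below 0.2 rad and ((y of mark_green in the frame of chute above 0 m and value of joint flap below -0.45 rad) or (y of mark_green in the frame of chute below 0 m and value of joint flap above 0.45 rad)) and x of coupon_1 in the frame of scoop between -0.06 and 0.06 m and y of coupon_1 in the frame of scoop between -0.052 and 0.052 m and z of coupon_1 in the frame of scoop between -0.01 and 0.06 m and x of coupon_2 in the frame of scoop between -0.06 and 0.06 m and y of coupon_2 in the frame of scoop between -0.052 and 0.052 m and z of coupon_2 in the frame of scoop between -0.01 and 0.06 m and x of coupon_3 in the frame of scoop between -0.06 and 0.06 m and y of coupon_3 in the frame of scoop between -0.052 and 0.052 m and z of coupon_3 in the frame of scoop between -0.01 and 0.06 m and x of coupon_4 in the frame of scoop between -0.06 and 0.06 m and y of coupon_4 in the frame of scoop between -0.052 and 0.052 m and z of coupon_4 in the frame of scoop between -0.01 and 0.06 m), for 0.2 s.
2. the scoop is tipped with its lip over the top of the chute (angle between scoop's own z axis and vertical above 0.3 rad and horizontal distance between scoop_lip and chute_inlet below 0.06 m and height (world z) of scoop_lip above 0.1 m).
3. all present coupons lie in the tray while it is on the green mark (horizontal distance between tray and mark_green below 0.03 m and angle between the x axis of tray and the x axis of mark_green, either way round below 0.2 rad and x of coupon_1 in the frame of tray between -0.055 and 0.055 m and y of coupon_1 in the frame of tray between -0.06 and 0.06 m and z of coupon_1 in the frame of tray between -0.01 and 0.055 m and x of coupon_2 in the frame of tray between -0.055 and 0.055 m and y of coupon_2 in the frame of tray between -0.06 and 0.06 m and z of coupon_2 in the frame of tray between -0.01 and 0.055 m and x of coupon_3 in the frame of tray between -0.055 and 0.055 m and y of coupon_3 in the frame of tray between -0.06 and 0.06 m and z of coupon_3 in the frame of tray between -0.01 and 0.055 m and x of coupon_4 in the frame of tray between -0.055 and 0.055 m and y of coupon_4 in the frame of tray between -0.06 and 0.06 m and z of coupon_4 in the frame of tray between -0.01 and 0.055 m), for 0.2 s.
At the end, for the whole second after the job is handed in: All present coupons lie in the tray; the tray stands flat with its centre within 20 mm of the blue mark's centre and within 0.2 rad of square to it; the scoop stands upright with its centre within 50 mm of the mat's centre along each of the mat's axes; all at rest (x of coupon_1 in the frame of tray between -0.055 and 0.055 m and y of coupon_1 in the frame of tray between -0.06 and 0.06 m and z of coupon_1 in the frame of tray between -0.01 and 0.055 m and x of coupon_2 in the frame of tray between -0.055 and 0.055 m and y of coupon_2 in the frame of tray between -0.06 and 0.06 m and z of coupon_2 in the frame of tray between -0.01 and 0.055 m and x of coupon_3 in the frame of tray between -0.055 and 0.055 m and y of coupon_3 in the frame of tray between -0.06 and 0.06 m and z of coupon_3 in the frame of tray between -0.01 and 0.055 m and x of coupon_4 in the frame of tray between -0.055 and 0.055 m and y of coupon_4 in the frame of tray between -0.06 and 0.06 m and z of coupon_4 in the frame of tray between -0.01 and 0.055 m and horizontal distance between tray and mark_blue below 0.02 m and angle between the x axis of tray and the x axis of mark_blue, either way round below 0.2 rad and height (world z) of each of tray, scoop below 0.006 m and angle between each of tray, scoop's own z axis and vertical below 0.08 rad and x of scoop in the frame of scoop_mat between -0.05 and 0.05 m and y of scoop in the frame of scoop_mat between -0.05 and 0.05 m and linear speed of each of tray, scoop below 0.02 m/s); the robot touches nothing.
It fails at once if the tray is lifted more than 12 mm or tipped (height (world z) of tray above 0.012 m or angle between tray's own z axis and vertical above 0.15 rad).
It fails at once if a coupon is handled (pressed with over 5 N) by the fingers inside the tray ((contact force between the fingers and coupon_1 above 5 N and (x of coupon_1 in the frame of tray between -0.055 and 0.055 m and y of coupon_1 in the frame of tray between -0.06 and 0.06 m and z of coupon_1 in the frame of tray between -0.01 and 0.055 m)) or (contact force between the fingers and coupon_2 above 5 N and (x of coupon_2 in the frame of tray between -0.055 and 0.055 m and y of coupon_2 in the frame of tray between -0.06 and 0.06 m and z of coupon_2 in the frame of tray between -0.01 and 0.055 m)) or (contact force between the fingers and coupon_3 above 5 N and (x of coupon_3 in the frame of tray between -0.055 and 0.055 m and y of coupon_3 in the frame of tray between -0.06 and 0.06 m and z of coupon_3 in the frame of tray between -0.01 and 0.055 m)) or (contact force between the fingers and coupon_4 above 5 N and (x of coupon_4 in the frame of tray between -0.055 and 0.055 m and y of coupon_4 in the frame of tray between -0.06 and 0.06 m and z of coupon_4 in the frame of tray between -0.01 and 0.055 m))).
It fails at once if the bottle, meter or steel block is moved more than 30 mm (distance of any of bottle, meter, steel_block from where it was at the start of the episode above 0.03 m).
Of coupon_1, coupon_2, coupon_3, coupon_4 only 2 to 4 are there at a start; the rules pass over those that are not, and their reading is None.
At some moment in a run one of coupon_1, coupon_2, coupon_3, coupon_4, scoop may be knocked a few centimetres aside while the robot is not near it.
It also fails if it takes over 208 s, if anything falls off the work surface, if the arm or the gripper's body presses on something with over 40 N, if the wrist force passes 120 N, or if a joint passes its speed limit or range.

## Robot

A 6-joint arm with a two-finger parallel gripper is mounted at the origin on a cart in front of the work surface, level with it; the furniture and walls round the work are solid. World frame = base frame: x ahead of the robot, y to its left, z up, the work surface at z = 0. Lengths are in mm, angles in rad, forces in N, time in s.
With the tool pointing down it reaches from about 275 to 1000 mm from the base axis. Payload 8.4 kg.
Tool frame: the origin (TCP) lies at the centre of the arm's flange, where the gripper is bolted on; the fingertips stand 173 mm ahead of it and the grasp point (between the pads) lies 155 mm ahead of it (tcp_to_tips is the distance from the TCP to the fingertips, in mm); z points along the fingers, x is the direction in which the jaws open and shut, and the axes are right-handed (so a half turn about z gives the same grasp; the last joint's range is limited). The gripper opens to 85 mm and grips with 20 to 120 N. Pads are 22 mm wide; open, the fingers measure 114 mm over their backs; the gripper's body (76 mm by 85 mm) begins 54 mm behind the grasp point. The pads swing forward as they close: fully open they stand 13 mm farther back than shut.
Start: joints at [-1.186, 0.353, 1.633, -0, 1.155, -0.002], TCP at [235.766, -578.83, 404.681] pointing down, gripper open.
Joint ranges: [-2.63, 2.63], [-0.92, 2.1], [0.06, 2.66], [-1.3, 4.44], [0, 2.69], [-3.02, 3.02]. Speed limits (rad/s): [2.22, 2.22, 2.79, 3.14, 3.14, 3.14].

## Interface

Orientations are given as [roll, pitch, yaw] about the fixed x, y, z axes, in that order (R = Rz(yaw) Ry(pitch) Rx(roll)).
In Python, from rig import sense, grab_frame, camera_info, sign_off, tcp_to_tips gives the robot as it stands.
- The arm moves only by the shell command python3 -m creep 'ROWS' [FORCE]. ROWS is text: rows parted by semicolons, each of 5 numbers parted by spaces: the opening in per cent of the stroke, from 0 (shut) to 100 (fully open), then the shift along the tool's x, y, z in cm, then the turn about the tool's z in degrees. In form: fingers tx ty tz roll; .... A call has 1 to 20 rows; each row is the pose to reach, as a shift and turn from the pose measured when the call began, along the tool's axes at that moment; what a row does not reach only later rows make up. A row lasts 1/10 s, in which the tool goes at most 50 mm and 8.59 degrees, less where a joint would pass 70% of its speed; a pose out of reach is approached as far as the arm can. A call with a gripper value outside its range is refused whole. The fingers move at their own pace and stop on an object; FORCE is the grip in N (left out, the last holds). Time passes only in rows, so rows that repeat a pose let the fingers close. It gives the time, the measured TCP pose, the force and the opening at its end, in the units of the state.
- sense(): the state, without advancing time (a new reading comes with each control period).
- grab_frame(name): name is "scene" or "side" or "wrist"; returns (picture, depth): 400x640x3 uint8, blue, green, red; 400x640 float32, mm along the optical axis (not along the pixel's ray), 0 where there is no reading.
- camera_info(name): a dict with "vertical_fov" (degrees; the focal length in pixels is half the picture's height over the tangent of half this angle, whatever the lens; pixels are square), "cx", "cy" (the principal point, pixels), "D" ([k1, k2, p1, p2, k3] as OpenCV has them; the pictures are not rectified), "world_to_cam" (4x4, takes a point from world to camera coordinates). Camera axes: x right, y down, z forward; pixel columns grow to the right and rows downward; lengths in mm; the calibration is good to about 2 mm. A picture is of the moment at which its call begins: read the wrist's pose just before it. camera_info takes no time and is no camera call; for the wrist camera it gives the pose at the moment of the call.
- sign_off(): hands the job in, once; it reports no verdict.
The state is a dict: "clock": time; "qpos": joint angles; "qvel": joint speeds; "joint_efforts": joint torques, N m; "eef_pos": TCP position; "tcp_rot": TCP orientation; "contact_force": force on the tool from outside, world axes, zero at the start; "wrist_torque": the same for the moment, N m; "opening": opening from 0.0 (shut) to 1.0 (fully open).
Only numpy, scipy, OpenCV 4.12 (cv2) and the standard library are available. Lean on these libraries where they do the work, as an engineer would, in place of code of your own. Each camera call takes 0.05 s, during which the arm holds its last target.

## Working session

There is one attempt and no reset: what is moved stays moved. The work goes in short steps, Python scripts to look and compute and a shell command to move; the robot and the scene stay as the last step left them, time stands still between calls to the robot, and variables do not carry over. Pictures are saved under pics/ and viewed, and the job is handed in when it is done.

```bash
ls; mkdir -p pics
cat > h.py <<'E'
import numpy as np,cv2
from rig import sense,grab_frame,camera_info,sign_off,tcp_to_tips
def info(n):
    c=camera_info(n);f=200/np.tan(np.radians(c['vertical_fov'])/2)
    K=np.array([[f,0,c['cx']],[0,f,c['cy']],[0,0,1.]]);return K,np.array(c['D'],float),np.array(c['world_to_cam'],float)
def ray(n,uv,z,I=None):
    K,D,T=I or info(n)
    p=cv2.undistortPoints(np.array(uv,float).reshape(-1,1,2),K,D).reshape(-1,2)
    d=np.c_[p,np.ones(len(p))]@T[:3,:3]; o=-T[:3,:3].T@T[:3,3]
    return o+d*((z-o[2])/d[:,2])[:,None]
def proj(n,X,I=None):
    K,D,T=I or info(n)
    r,_=cv2.Rodrigues(T[:3,:3]);return cv2.projectPoints(np.array(X,float).reshape(-1,1,3),r,T[:3,3],K,D)[0].reshape(-1,2)
def shot(n,name):
    I=info(n);p,d=grab_frame(n);cv2.imwrite('pics/%s.png'%name,p);np.savez('pics/%s.npz'%name,p=p,d=d,K=I[0],D=I[1],T=I[2]);return p,d
def load(name):
    z=np.load('pics/%s.npz'%name);return z['p'],z['d'],(z['K'],z['D'],z['T'])
def cloud(name):
    p,d,(K,D,T)=load(name);h,w=d.shape
    v,u=np.mgrid[:h,:w];q=cv2.undistortPoints(np.c_[u.ravel(),v.ravel()].astype(float).reshape(-1,1,2),K,D).reshape(-1,2)
    c=np.c_[q,np.ones(len(q))]*d.reshape(-1,1);X=(c-T[:3,3])@T[:3,:3];X[d.ravel()==0]=np.nan
    return p,X.reshape(h,w,3)
E
python3 - <<'E'
from h import *
for n in('scene','side','wrist'):shot(n,n+'0'); print(n,camera_info(n))
print(sense(),tcp_to_tips)
E
```

```text
pics
scene {'vertical_fov': 56.91702233802841, 'cx': 317.10235069469365, 'cy': 201.1650935133023, 'D': array([-0.03921666,  0.        ,  0.        ,  0.        ,  0.        ]), 'world_to_cam': array([[-5.22801060e-01, -8.52254216e-01,  1.84879346e-02,
         4.10522241e+02],
       [-6.00639005e-01,  3.52888785e-01, -7.17427551e-01,
         4.09156557e+02],
       [ 6.04906470e-01, -3.86176459e-01, -6.96387755e-01,
         9.24601643e+02],
       [ 0.00000000e+00,  0.00000000e+00,  0.00000000e+00,
         1.00000000e+00]])}
side {'vertical_fov': 42.749566599856124, 'cx': 319.9641139618243, 'cy': 198.33043980764702, 'D': array([-0.04692053,  0.        ,  0.        ,  0.        ,  0.        ]), 'world_to_cam': array([[ 9.43472819e-01, -3.31426847e-01,  3.90961856e-03,
        -5.07628489e+02],
       [-1.32791608e-01, -3.88772747e-01, -9.11713848e-01,
         2.50609875e+02],
       [ 3.03686399e-01,  8.59658069e-01, -4.10807224e-01,
         1.58899836e+03],
       [ 0.00000000e+00,  0.00000000e+00,  0.00000000e+00,
         1.00000000e+00]])}
wrist {'vertical_fov': 66.745692213
[... 469 characters left out ...]
 1.00000000e+00]])}
{'clock': 0.15, 'qpos': array([-1.18639361e+00,  3.53498197e-01,  1.63391329e+00, -3.03828457e-05,
        1.15520596e+00, -2.38179994e-03]), 'qvel': array([ 0.00085521, -0.00180361, -0.00297288,  0.0015009 ,  0.00125844,
       -0.00066473]), 'joint_efforts': array([-7.29585518e-04, -6.05634928e+01, -3.42338455e+01, -7.18459387e-05,
        6.12576026e-03,  1.07741374e-05]), 'eef_pos': array([ 235.70418294, -578.67898759,  404.14974859]), 'tcp_rot': array([ 3.14156731e+00,  1.02485293e-03, -1.18399955e+00]), 'contact_force': array([-0.79570047, -0.29517675,  0.2898897 ]), 'wrist_torque': array([-0.03442009,  0.02767298, -0.02179767]), 'opening': 0.9994117786225576} 173.4
```

View pics/scene0.png

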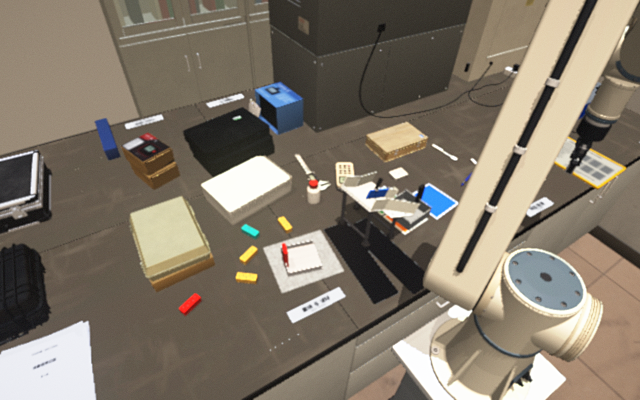

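View pics/side0.png

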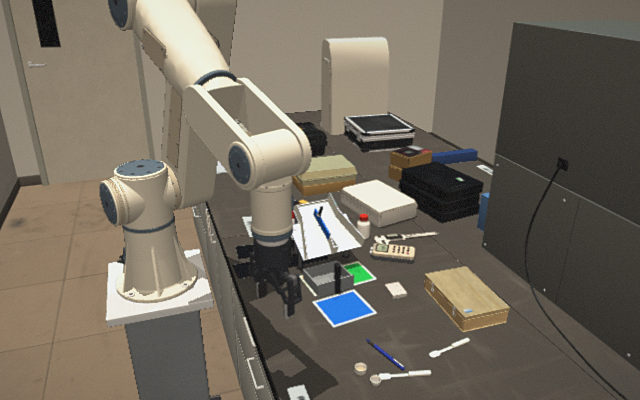

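View pics/wrist0.png

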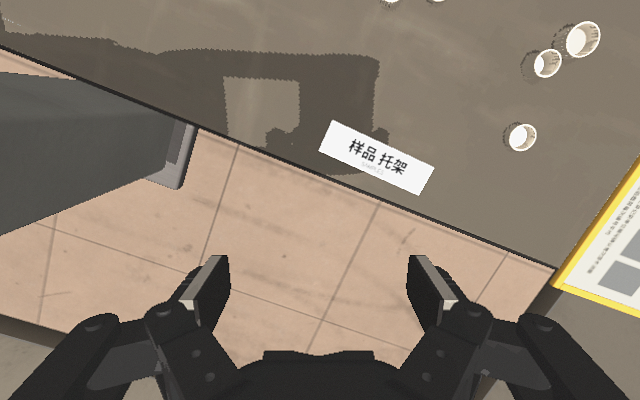

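Run:
```python
import cv2
a=cv2.imread('pics/scene0.png')[140:340,160:480];cv2.imwrite('pics/c1.png',cv2.resize(a,None,fx=2.5,fy=2.5,interpolation=2))
a=cv2.imread('pics/side0.png')[180:340,230:440];cv2.imwrite('pics/c2.png',cv2.resize(a,None,fx=3.5,fy=3.5,interpolation=2))
```

```text
(no output)
```

View pics/c1.png

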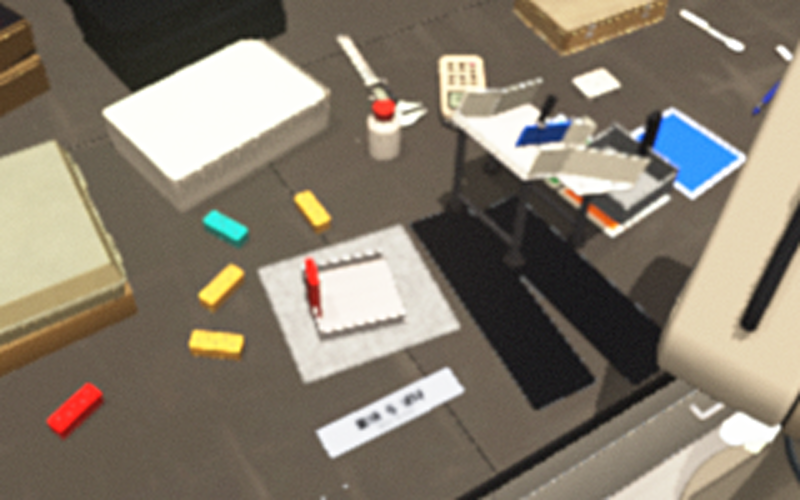

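View pics/c2.png

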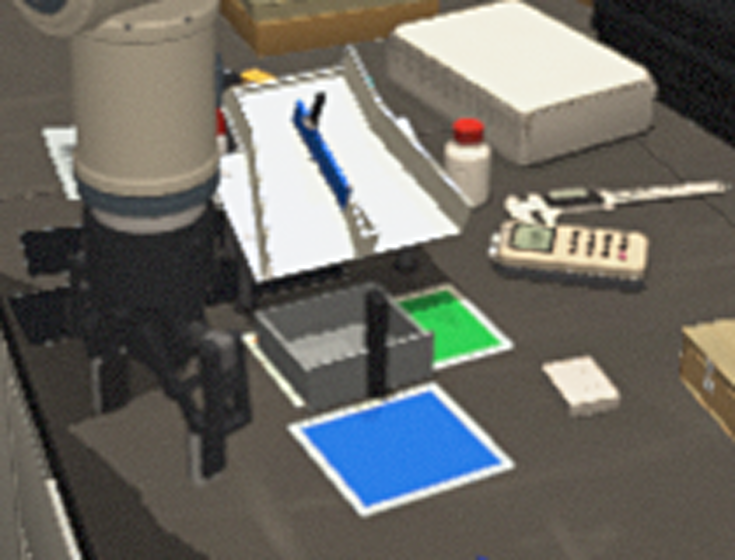

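```bash
cat >> h.py <<'E'
def blobs(name,lo,hi,amin=20,z=0,box=None):
    p,d,I=load(name);m=cv2.inRange(cv2.cvtColor(p,cv2.COLOR_BGR2HSV),lo,hi)
    if box: k=np.zeros_like(m);k[box[1]:box[3],box[0]:box[2]]=1;m=m*k
    out=[]
    for c in cv2.findContours(m,cv2.RETR_EXTERNAL,cv2.CHAIN_APPROX_NONE)[0]:
        if cv2.contourArea(c)<amin: continue
        X=ray(name,c.reshape(-1,2),z,I)[:,:2]
        (cx,cy),(w,h),a=cv2.minAreaRect(X.astype(np.float32))
        if w<h:w,h,a=h,w,a+90
        out.append((c.reshape(-1,2).mean(0).round(),(round(cx,1),round(cy,1)),(round(w,1),round(h,1)),round((a+90)%180-90,1)))
    return out
E
python3 - <<'E'
from h import *
R=(0,100,60),(179,255,255)
print('yellow scene');[print(b) for b in blobs('scene0',(18,150,120),(32,255,255),20,20)]
print('blue side');[print(b) for b in blobs('side0',(100,150,100),(118,255,255),100,0)]
print('green side');[print(b) for b in blobs('side0',(50,150,60),(70,255,255),20,0)]
print('red scene');[print(b) for b in blobs('scene0',(0,180,100),(6,255,255),20,75)]
p,X=cloud('scene0');
for n,pts in (('side0',[(321,214),(317,208),(338,263),(338,280),(330,241),(240,280)]),):
    p,X=cloud(n)
    for u,v in pts: print((u,v),p[v,u],X[v,u].round())
# mat
p,d,I=load('scene0');print(ray('scene0',[(264,248),(322,231),(343,272),(283,292)],0,I).round())
E
```

```text
yellow scene
(array([246., 277.]), (526.8, 401.5), (62.5, 27.2), 52.7)
(array([248., 254.]), (601.1, 364.0), (66.3, 24.7), -62.9)
(array([284., 223.]), (656.8, 207.2), (65.2, 26.6), 0.8)
(array([602., 171.]), (284.7, -1026.8), (252.1, 160.4), -87.3)
blue side
(array([344., 308.]), (495.6, -325.3), (119.9, 110.4), 7.7)
green side
(array([357., 273.]), (600.0, -167.8), (94.5, 61.9), -84.6)
red scene
(array([189., 304.]), (486.5, 570.5), (59.8, 29.9), -67.1)
(array([284., 252.]), (509.6, 281.9), (62.7, 8.8), -27.8)
(array([313., 183.]), (724.6, 52.4), (34.2, 30.1), -13.4)
(321, 214) [200 205 205] [523. -51. 165.]
(317, 208) [245 249 249] [532.  16. 155.]
(338, 263) [58 59 58] [ 545. -150.   36.]
(338, 280) [25 29 32] [ 502. -262.   51.]
(330, 241) [112 132 138] [ 523. -136.  112.]
(240, 280) [51 59 62] [243. -87.  -3.]
[[612. 305.   0.]
 [578. 108.   0.]
 [406. 140.   0.]
 [438. 329.   0.]]
```

```bash
cat >> h.py <<'E'
def to(x=None,y=None,z=None,yaw=None):
    "tool shift (cm) and roll (deg) to reach world TCP pose"
    s=sense();p=np.array(s['eef_pos']);w=s['tcp_rot'][2]
    q=p.copy()
    for i,v in enumerate((x,y,z)):
        if v is not None:q[i]=v
    from scipy.spatial.transform import Rotation as R
    t=R.from_euler('xyz',s['tcp_rot']).as_matrix().T@(q-p)/10
    r=0 if yaw is None else -np.degrees((yaw-w+np.pi)%(2*np.pi)-np.pi)
    print('from',p.round(1),'yaw',round(w,4),'q',np.array(s['qpos']).round(2),'-> rows',t.round(2),'roll',round(r,1))
E
python3 - <<'E'
from h import *
from scipy.spatial.transform import Rotation as R
s=sense();K,D,T=info('wrist');o=-T[:3,:3].T@T[:3,3];Rt=R.from_euler('xyz',s['tcp_rot']).as_matrix()
print('cam in tool',Rt.T@(o-s['eef_pos']),'axes',(Rt.T@T[:3,:3].T).round(2))
to(420,-200,480,0.0)
to(420,-200,480,-1.57)
E
```

```text
cam in tool [ -0.17385285 -76.83896219  31.25550635] axes [[ 1.    0.   -0.  ]
 [-0.    0.95  0.3 ]
 [ 0.   -0.3   0.95]]
from [ 235.7 -578.7  404.1] yaw -1.184 q [-1.19  0.35  1.63 -0.    1.16 -0.  ] -> rows [-28.13 -31.35  -7.56] roll -67.8
from [ 235.7 -578.7  404.1] yaw -1.184 q [-1.19  0.35  1.63 -0.    1.16 -0.  ] -> rows [-28.13 -31.35  -7.56] roll 22.1
```

Run:
```python
from h import *
to(620,-180,480,-1.57)
```

```text
from [ 235.7 -578.7  404.1] yaw -1.184 q [-1.19  0.35  1.63 -0.    1.16 -0.  ] -> rows [-22.43 -50.63  -7.56] roll 22.1
```

```bash
python3 -m creep '100 0 0 -7.5 0;100 -22.4 -50.6 -7.5 22;100 -22.4 -50.6 -7.5 22;100 -22.4 -50.6 -7.5 22;100 -22.4 -50.6 -7.5 22;100 -22.4 -50.6 -7.5 22;100 -22.4 -50.6 -7.5 22;100 -22.4 -50.6 -7.5 22;100 -22.4 -50.6 -7.5 22;100 -22.4 -50.6 -7.5 22;100 -22.4 -50.6 -7.5 22;100 -22.4 -50.6 -7.5 22;100 -22.4 -50.6 -7.5 22;100 -22.4 -50.6 -7.5 22;100 -22.4 -50.6 -7.5 22;100 -22.4 -50.6 -7.5 22' && python3 -c "
from h import *
to();shot('wrist','w1');shot('scene','s1')"
```

```text
clock: 1.75
eef_pos: [618.9, -181.7, 479.3]
tcp_rot: [3.141, 0.001, -1.569]
contact_force: [0.6, -0.1, 1.0]
opening: 0.997
from [ 618.9 -181.7  479.3] yaw -1.5695 q [-0.29  0.33  1.5   0.    1.31  1.28] -> rows [0. 0. 0.] roll 0
```

View pics/w1.png

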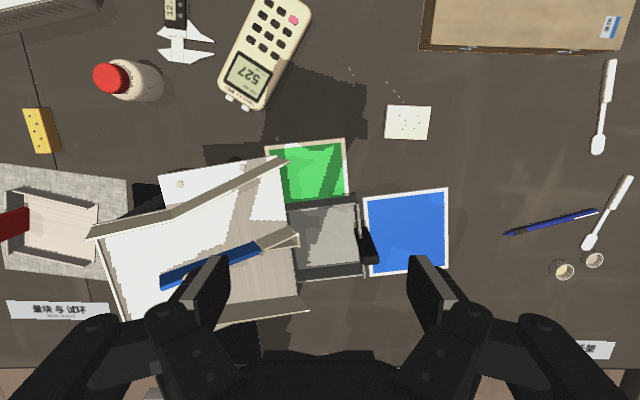

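View pics/s1.png

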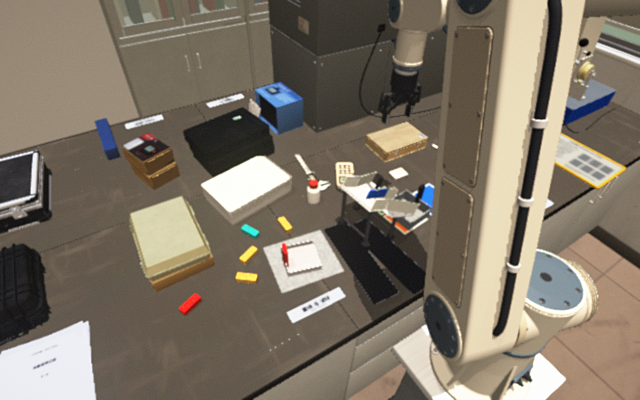

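```bash
python3 - <<'E'
from h import *
print(blobs('w1',(100,120,100),(118,255,255),300,0))
print(blobs('w1',(50,120,60),(75,255,255),300,0))
I=load('w1')[2]
print('blue white corners',ray('w1',[(363,196),(448,187),(450,271),(371,277)],0,I)[:,:2].round())
print('green corners',ray('w1',[(264,146),(345,138),(348,201)],0,I)[:,:2].round())
print('tray top corners z38',ray('w1',[(288,284),(362,277)],38,I)[:,:2].round(), ray('w1',[(359,193),(371,277)],46,I)[:,:2].round())
p,X=cloud('w1')
for u,v in [(365,235),(372,258),(370,262),(330,240),(300,245),(180,284),(120,250),(280,220),(270,160),(95,235),(270,245),(220,262),(258,247),(163,286),(230,285),(120,320)]:print((u,v),p[v,u],X[v,u].round(1))
E
python3 - <<'E'
import cv2
a=cv2.imread('pics/w1.png')[120:350,60:460];cv2.imwrite('pics/c3.png',cv2.resize(a,None,fx=2,fy=2,interpolation=2))
E
```

```text
[(array([407., 232.]), (498.9, -322.0), (127.0, 117.3), 7.5)]
[(array([308., 170.]), (596.6, -165.3), (103.5, 83.1), -83.5)]
blue white corners [[ 562. -250.]
 [ 577. -378.]
 [ 432. -401.]
 [ 420. -270.]]
green corners [[ 638. -102.]
 [ 650. -220.]
 [ 554. -227.]]
tray top corners z38 [[ 431. -135.]
 [ 443. -249.]] [[ 580. -237.]
 [ 448. -261.]]
(365, 235) [20 21 21] [ 513.6 -249.9   38.1]
(372, 258) [48 51 53] [ 509.4 -250.   100.4]
(370, 262) [44 44 48] [ 503.6 -247.7  100.2]
(330, 240) [164 176 180] [ 489.1 -200.2    3.1]
(300, 245) [125 143 150] [ 529.5 -158.7  104.9]
(180, 284) [134 111  97] [ 626.1 -125.3  340.4]
(120, 250) [233 233 233] [551.1  24.  161.8]
(280, 220) [229 234 234] [ 552.5 -131.5   78.7]
(270, 160) [134 147 152] [ 631.1 -122.2   79.6]
(95, 235) [ 91 105 112] [583.3  18.7 196.2]
(270, 245) [ 99 113 121] [ 536.4 -124.   119.4]
(220, 262) [16 22 21] [ 629.9 -138.4  329.3]
(258, 247) [72 41 21] [ 534.1 -109.8  120.1]
(163, 286) [180 101  53] [517.6 -22.3 176.2]
(230, 285) [75 81 85] [ 611.8 -138.4  319.1]
(120, 320) [73 84 94] [334.5 164.9   0.8]
```

View pics/c3.png

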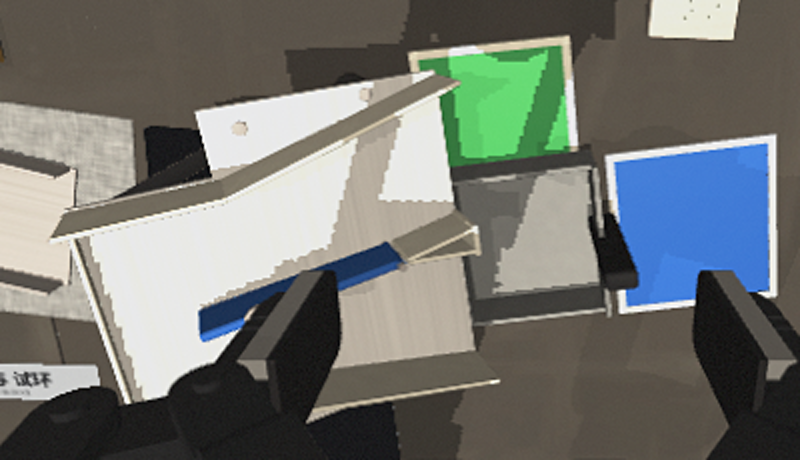

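Run:
```python
from h import *
to(523,-60,430,.108)
```

```text
from [ 619.  -181.7  479.5] yaw -1.5698 q [-0.29  0.33  1.5   0.    1.31  1.28] -> rows [-12.17   9.59   4.96] roll -96.1
```

```bash
python3 -m creep '40 -12.2 9.6 5 -96;40 -12.2 9.6 5 -96;40 -12.2 9.6 5 -96;40 -12.2 9.6 5 -96;40 -12.2 9.6 5 -96;40 -12.2 9.6 5 -96;40 -12.2 9.6 5 -96;40 -12.2 9.6 5 -96;40 -12.2 9.6 5 -96;40 -12.2 9.6 5 -96;40 -12.2 9.6 5 -96;40 -12.2 9.6 5 -96;40 -12.2 9.6 5 -96;40 -12.2 9.6 5 -96' && python3 -c "
from h import *
to();p,d=shot('side','d1');cv2.imwrite('pics/d1c.png',cv2.resize(p[130:330,200:460],None,fx=3,fy=3));p,d=shot('wrist','w2')"
```

```text
clock: 3.25
eef_pos: [522.7, -60.0, 429.8]
tcp_rot: [-3.141, 0.0, 0.102]
contact_force: [0.3, 0.2, -0.6]
opening: 0.401
from [522.7 -60.  429.8] yaw 0.102 q [-0.12  0.17  1.82  0.    1.15 -0.22] -> rows [0. 0. 0.] roll 0
```

View pics/d1c.png

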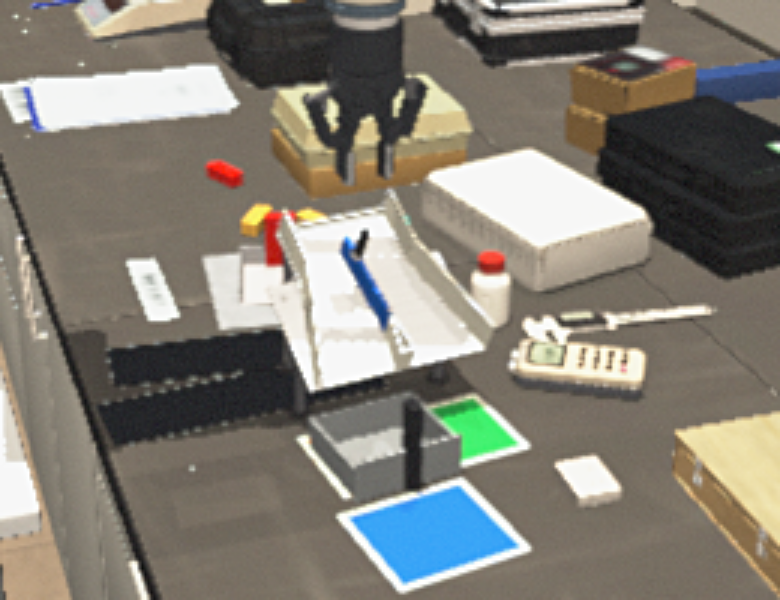

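View pics/w2.png

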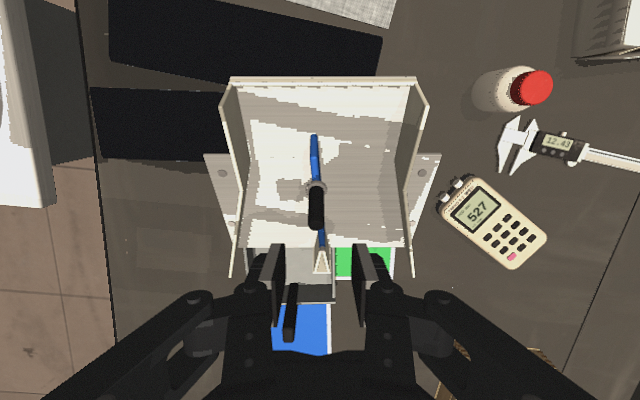

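Run:
```python
from h import *
p,X=cloud('w2')
for v in (190,200,210,218,222,225): print(v,p[v,316],X[v,316].round(1))
to(523,-62,343)
print(tcp_to_tips)
```

```text
190 [20 22 23] [519.9 -44.8 175.2]
200 [23 25 28] [520.4 -49.3 186.4]
210 [26 26 29] [521.  -54.2 194.5]
218 [28 25 29] [521.4 -58.1 200.1]
222 [29 33 34] [521.7 -60.  202.8]
225 [31 32 33] [522.  -63.3 200.2]
from [522.8 -59.9 429.7] yaw 0.1034 q [-0.12  0.17  1.82  0.    1.15 -0.22] -> rows [0.   0.22 8.67] roll 0
173.4
```

```bash
python3 -m creep '40 0 0.2 4 0;40 0 0.2 7 0;40 0 0.2 8.7 0;40 0 0.2 8.7 0;40 -1 0.2 8.7 0;40 -1.8 0.3 8.7 0;40 -2.6 0.5 8.7 0;40 -3.4 0.7 8.7 0;40 -4 0.8 8.7 0;40 -4.4 0.8 8.7 0;40 -4.4 0.9 8.7 0' && python3 -c "
from h import *
to();print(sense()['contact_force']);p,d=shot('side','d2');cv2.imwrite('pics/d2c.png',cv2.resize(p[130:330,200:460],None,fx=3,fy=3))"
```

```text
clock: 4.45
eef_pos: [479.3, -73.4, 342.8]
tcp_rot: [-3.141, 0.001, 0.103]
contact_force: [0.4, -0.1, 0.8]
opening: 0.405
from [479.3 -73.4 342.8] yaw 0.1031 q [-0.16  0.21  1.99  0.    0.94 -0.26] -> rows [0. 0. 0.] roll 0
[ 0.44224436 -0.05956361  0.75203227]
```

View pics/d2c.png

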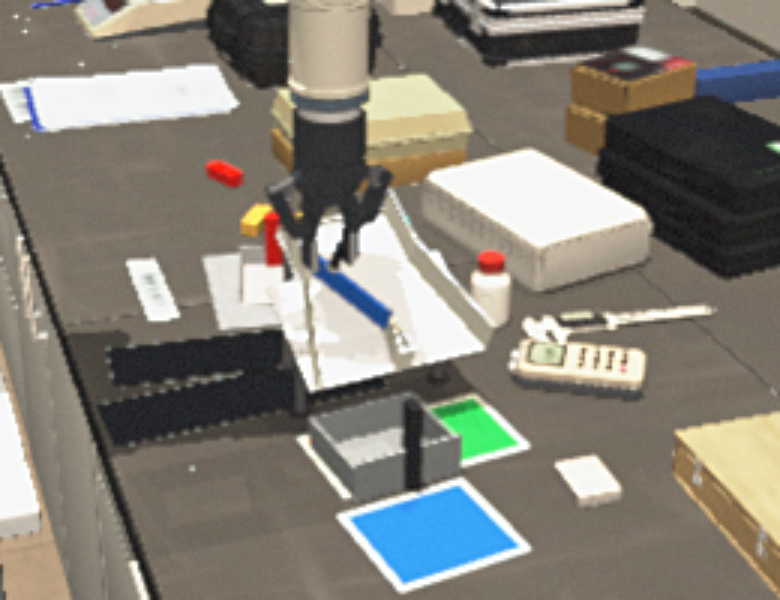

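Flap (blue, crop ~350,290) is swinging to the robot side. Push on to the stop, watching force.

```bash
python3 -m creep '40 -0.3 0 0 0;40 -0.6 0 0 0;40 -0.8 0.1 0 0;40 -0.8 0.1 0 0'; python3 -m creep '40 -0.2 0 0 0;40 -0.4 0 0 0;40 -0.4 0 0 0'
```

```text
clock: 4.9
eef_pos: [473.6, -75.2, 343.6]
tcp_rot: [-3.141, -0.006, 0.103]
contact_force: [9.8, 2.1, -2.6]
opening: 0.4
clock: 5.2
eef_pos: [472.1, -75.6, 344.8]
tcp_rot: [3.141, -0.014, 0.103]
contact_force: [13.4, 1.4, -3.3]
opening: 0.403
```

```bash
python3 -m creep '40 1.5 0 0 0;40 1.5 0 -4 0;40 1.5 0 -8 0;40 1.5 0 -8 0'
python3 - <<'E'
from h import *
p,X=cloud('w1')
m=(X[...,2]>96)&(X[...,2]<106)&(X[...,1]<-225)&(X[...,1]>-290)&(p.max(2)<80)
P=X[m];print(len(P),P.mean(0),P.min(0),P.max(0),cv2.minAreaRect(P[:,:2].astype(np.float32)))
to(506.5,-249.5,300,.108)
E
```

```text
clock: 5.6
eef_pos: [487.3, -74.3, 429.7]
tcp_rot: [3.139, -0.021, 0.103]
contact_force: [1.7, -0.9, -1.6]
opening: 0.405
162 [ 507.48892403 -247.73025488   99.88594909] [ 498.79020755 -258.22560617   96.05016635] [ 513.71319127 -237.51446561  102.54932542] ((506.1632080078125, -247.97268676757812), (13.76439380645752, 20.40700340270996), 6.03157377243042)
from [487.3 -74.3 429.7] yaw 0.1031 q [-0.16  0.11  1.89  0.    1.12 -0.26] -> rows [-0.17 17.59 13.02] roll -0.3
```

```bash
python3 -m creep '100 -0.1 17.5 0 0;100 -0.1 17.5 0 0;100 -0.1 17.5 5 0;100 -0.1 17.5 11 0;100 -0.1 17.5 11 0;100 -0.1 17.5 11 0;100 -0.1 17.5 11 0'
python3 - <<'E'
from h import *
shot('wrist','w3')
to(506.2,-248.0,235,.108)
E
```

```text
clock: 6.3
eef_pos: [506.4, -248.3, 319.8]
tcp_rot: [3.14, -0.019, 0.102]
contact_force: [-0.6, -0.5, 0.4]
opening: 1.0
from [ 506.9 -248.2  321.1] yaw 0.1031 q [-0.46  0.35  1.85  0.01  0.92 -0.57] -> rows [-0.25 -0.05  8.61] roll -0.3
```

View pics/w3.png

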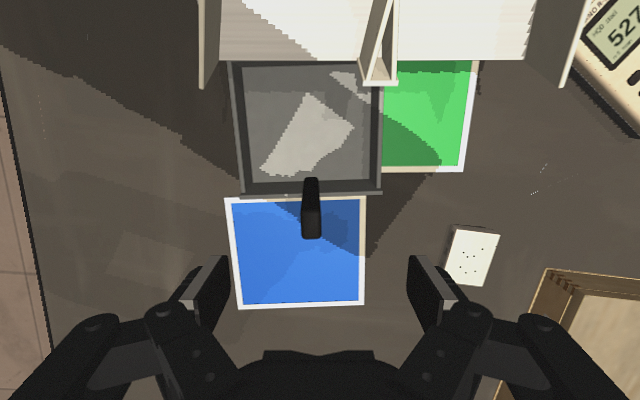

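Run:
```python
from h import *
I=load('w3')[2]
print(ray('w3',[(464,171),(478,62),(383,171)],0,I).round(1))
print('blue',ray('w3',[(225,199),(365,196),(364,304),(239,309)],0,I).round(1))
print('tray',ray('w3',[(244,195),(381,193)],46,I).round(1),ray('w3',[(311,181+56)],101,I))
p,X=cloud('w3');print(X[230,311],X[190,311],X[150,300])
```

```text
[[ 652.6 -218.     0. ]
 [ 640.5 -121.8    0. ]
 [ 574.  -225.8    0. ]]
blue [[ 422.8 -269.1    0. ]
 [ 560.4 -252.5    0. ]
 [ 578.  -377.3    0. ]
 [ 439.9 -396.1    0. ]]
tray [[ 450.5 -248.6   46. ]
 [ 563.6 -235.8   46. ]] [[ 507.07883209 -256.33813054  101.        ]]
[ 506.58349918 -251.22341142  101.11795838] [ 505.11234634 -237.42673735   51.3592585 ] [ 492.30349721 -213.15138822    3.13692273]
```

```bash
python3 -m creep '100 -0.2 0 4 0;100 -0.2 0 7 0;100 -0.2 0 8.6 0;100 -0.2 0 8.6 0;0 -0.2 0 8.6 0;0 -0.2 0 8.6 0;0 -0.2 0 8.6 0;0 -0.2 0 8.6 0;0 -0.2 0 8.6 0;0 -0.2 0 8.6 0' 50
python3 - <<'E'
from h import *
to(599.3,-223.6);shot('wrist','w4')
E
```

```text
clock: 7.35
eef_pos: [506.6, -248.7, 235.9]
tcp_rot: [3.138, -0.021, 0.104]
contact_force: [-2.5, -1.6, 9.3]
opening: 0.162
from [ 506.6 -248.7  235.9] yaw 0.104 q [-0.46  0.47  1.9   0.01  0.75 -0.57] -> rows [ 9.48 -1.53  0.19] roll 0
```

View pics/w4.png

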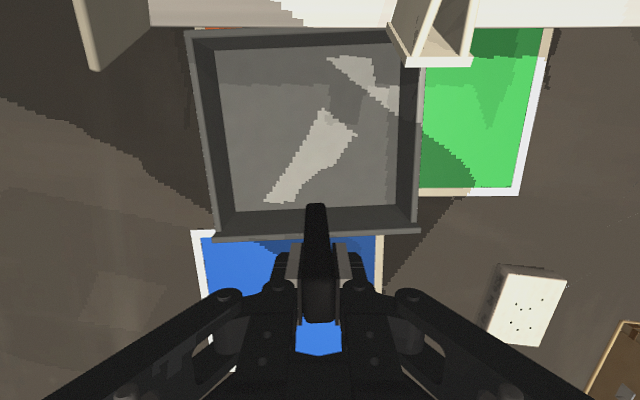

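```bash
python3 -m creep '0 1 -0.1 0 0;0 2.5 -0.4 0 0;0 4 -0.7 0.1 0;0 5.5 -0.9 0.1 0;0 7 -1.1 0.1 0;0 8.5 -1.4 0.2 0;0 9.5 -1.5 0.2 0;0 9.5 -1.5 0.2 0;0 9.5 -1.5 0.2 0' 60
python3 - <<'E'
from h import *
to(599.3,-223.6);shot('wrist','w5');shot('side','d5')
E
```

```text
clock: 8.3
eef_pos: [601.1, -223.4, 236.3]
tcp_rot: [3.138, -0.023, 0.104]
contact_force: [-1.2, -0.4, 6.0]
opening: 0.155
from [ 601.1 -223.4  236.3] yaw 0.1044 q [-0.36  0.56  1.72  0.01  0.83 -0.47] -> rows [-0.18 -0.   -0.  ] roll 0
```

View pics/w5.png

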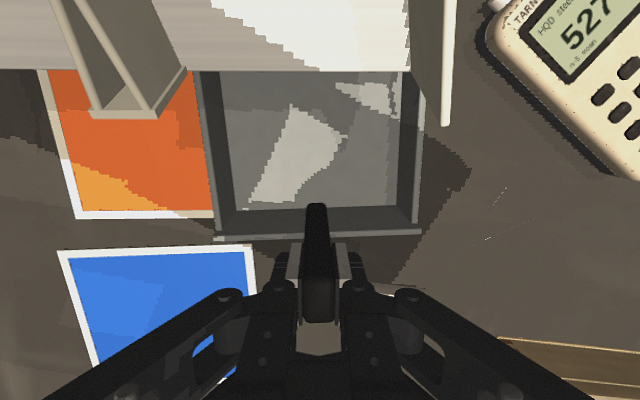

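View pics/d5.png

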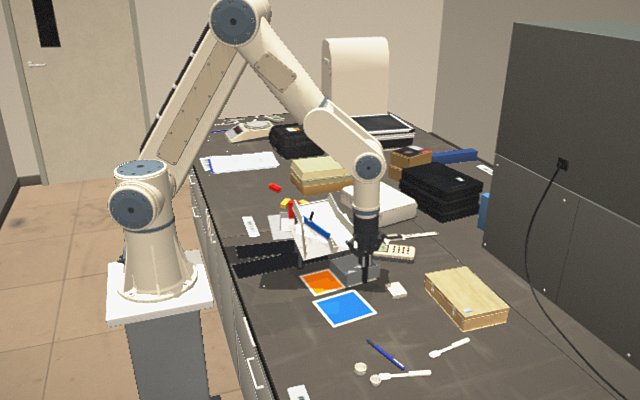

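Run:
```python
from h import *
I=load('w5')[2]
c=ray('w5',[(77,217)],0,I)[0,:2];x=np.array([-.113,.9936]);y=np.array([-.9936,-.113])
print('orange corner',c,'center',c+59*x-52*y,'green',c+59*x-52*y-110*y)
t=ray('w5',[(214,239),(421,233)],46,I)[:,:2];print(t,'traycenter',t.mean(0)+55*x)
```

```text
orange corner [ 438.73718056 -239.92257292] center [ 483.73738056 -175.42417292] green [ 593.03338056 -162.99417292]
[[ 546.82530027 -225.3892903 ]
 [ 663.72565389 -210.48833759]] traycenter [ 599.06047708 -163.29081394]
```

```bash
python3 -m creep '60 0 0 0 0;60 0 0 0 0;60 0 0 0 0;60 0 0 -4 0;60 0 0 -9 0;60 0 0 -14 0;60 0 0 -19 0;60 0 0 -24 0;60 0 0 -24 0'
python3 - <<'E'
from h import *
to(560,280,500,.108);to(560,280,500,1.6);p,d=shot('side','d6');cv2.imwrite('pics/d6c.png',cv2.resize(p[180:330,260:460],None,fx=3.5,fy=3.5))
E
```

```text
clock: 9.3
eef_pos: [596.8, -223.7, 484.7]
tcp_rot: [3.132, -0.035, 0.104]
contact_force: [0.6, 0.3, -0.4]
opening: 0.6
from [ 596.8 -223.7  484.7] yaw 0.104 q [-0.36  0.3   1.53  0.01  1.28 -0.47] -> rows [  1.63 -50.46  -1.94] roll -0.2
from [ 596.8 -223.7  484.7] yaw 0.104 q [-0.36  0.3   1.53  0.01  1.28 -0.47] -> rows [  1.63 -50.46  -1.94] roll -85.7
```

View pics/d6c.png

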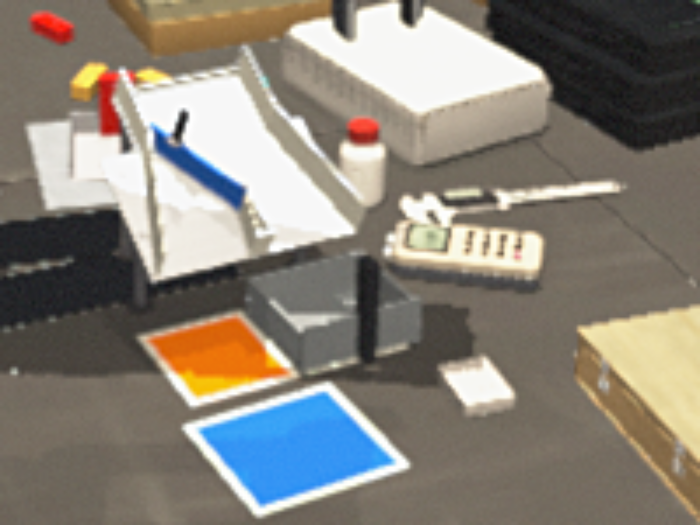

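```bash
python3 -m creep '100 1 -54 -2 0;100 1 -54 -2 0;100 1 -54 -2 0;100 1 -54 -2 0;100 1 -54 -2 0;100 1 -54 -2 0;100 1 -54 -2 0;100 1 -54 -2 0;100 1 -54 -2 0;100 1 -54 -2 0;100 1 -54 -2 0;100 1 -54 -2 0;100 1 -54 -2 0;100 1 -54 -2 0;100 1 -54 -2 0'
python3 - <<'E'
from h import *
to();shot('wrist','w7')
E
```

```text
clock: 10.85
eef_pos: [549.8, 313.5, 496.7]
tcp_rot: [3.134, -0.03, 0.102]
contact_force: [-0.4, -0.4, -0.3]
opening: 0.998
from [549.8 313.5 496.7] yaw 0.1025 q [ 0.52  0.29  1.52 -0.02  1.31  0.42] -> rows [0. 0. 0.] roll 0
```

View pics/w7.png

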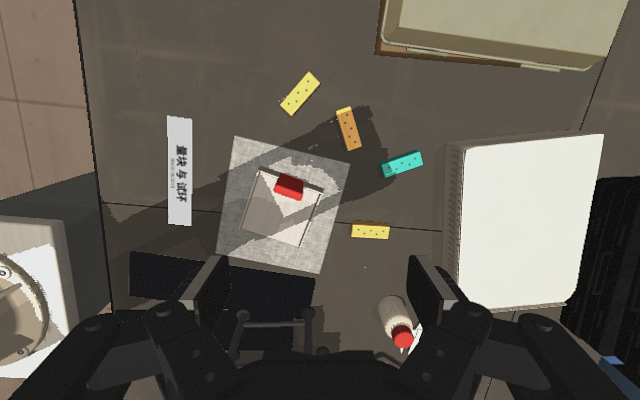

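Run:
```python
from h import *
for b in blobs('w7',(10,80,90),(35,255,255),60,20,(240,60,400,250)): print(b)
print('red',blobs('w7',(0,150,80),(8,255,255),60,75,(240,150,330,220)))
I=load('w7')[2]
p,X=cloud('w7')
for u,v in [(300,93),(348,128),(370,231),(289,183),(289,191),(275,215)]: print((u,v),X[v,u].round(1))
print('mat',ray('w7',[(234,136),(351,161),(319,274),(216,253)],0,I)[:,:2].round(1))
print('scoop rim z24',ray('w7',[(241,236),(302,247)],3,I)[:,:2].round(1),ray('w7',[(258,171),(327,190)],30,I)[:,:2].round(1))
q=p[60:290,200:430];cv2.imwrite('pics/c7.png',cv2.resize(q,None,fx=2.6,fy=2.6))
```

```text
(array([369., 230.]), (658.2, 207.9), (62.8, 29.1), 1.5)
(array([348., 128.]), (603.4, 361.0), (60.8, 23.0), -65.0)
(array([299.,  93.]), (529.3, 400.2), (60.9, 23.2), 52.8)
red [(array([289., 187.]), (528.3, 281.9), (37.8, 27.3), -15.1)]
(300, 93) [530.3 401.1  20. ]
(348, 128) [602.6 361.3  20.1]
(370, 231) [659.3 205.3  19.5]
(289, 183) [525.8 279.2  46.8]
(289, 191) [527.7 275.5  74.5]
(275, 215) [505.5 212.2   3. ]
mat [[437.  331.1]
 [616.6 311.1]
 [588.  108.6]
 [411.  133.9]]
scoop rim z24 [[452.2 170.3]
 [553.9 159.2]] [[479.1 288.3]
 [582.1 269.4]]
```

View pics/c7.png

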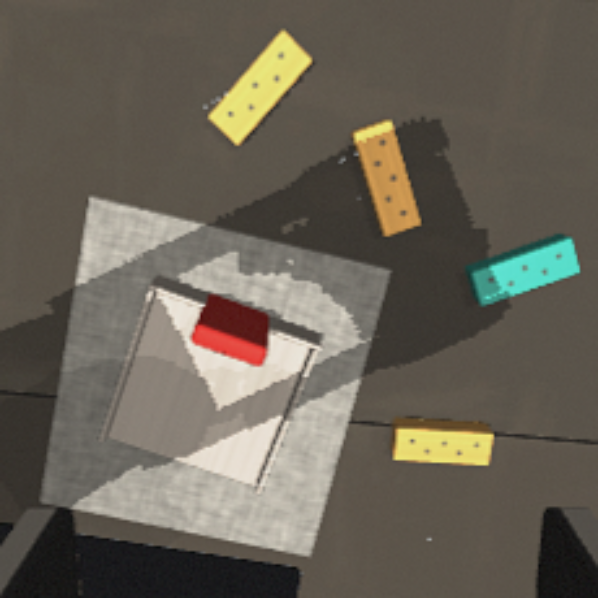

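Run:
```python
from h import *
p,X=cloud('w7')
hs=cv2.cvtColor(p,cv2.COLOR_BGR2HSV)
m=(X[...,2]>70)&(X[...,2]<80)&(X[...,1]>240)&(X[...,1]<310)&(abs(X[...,0]-528)<50)
P=X[m][:,:2].astype(np.float32);print(len(P),P.mean(0),cv2.minAreaRect(P))
# floor region of scoop z~3 & wall tops
for lo,hi in((1.8,5),(18,24),(27,33)):
    m=(X[...,2]>lo)&(X[...,2]<hi)&(X[...,1]>150)&(X[...,1]<300)&(abs(X[...,0]-515)<75)
    P=X[m][:,:2].astype(np.float32);print(lo,len(P),P.mean(0),cv2.minAreaRect(P))
```

```text
259 [526.51215 273.76746] ((526.5685424804688, 272.76800537109375), (12.30572509765625, 39.27307891845703), 75.50958251953125)
1.8 2744 [510.4766 219.2943] ((515.2710571289062, 225.78404235839844), (147.6291961669922, 149.05776977539062), 89.75247955322266)
18 319 [513.0101  236.10068] ((513.6962890625, 227.31076049804688), (107.0124740600586, 105.2606201171875), 74.7612533569336)
27 128 [526.18604 277.40097] ((527.3176879882812, 276.8909606933594), (4.464232444763184, 102.88777160644531), 74.65806579589844)
```

Run:
```python
from h import *
to(529.5,400.5,230,np.radians(53))
```

```text
from [549.9 313.5 497. ] yaw 0.1024 q [ 0.52  0.29  1.52 -0.02  1.31  0.42] -> rows [-1.93 -9.05 26.59] roll -47.1
```

```bash
cat >> h.py <<'E'
def tog(x,y,z,yawdeg,L=165):
    "grasp point (L ahead of TCP) to x,y ; TCP z to z"
    from scipy.spatial.transform import Rotation as R
    s=sense();M=R.from_euler('xyz',s['tcp_rot']).as_matrix();a=M[:,2]*L
    to(x-a[0],y-a[1],z,np.radians(yawdeg)); print('tilt off',a[:2].round(1))
E
python3 - <<'E'
from h import *
tog(529.5,400.5,230,53)
E
```

```text
from [549.9 313.5 497. ] yaw 0.1024 q [ 0.52  0.29  1.52 -0.02  1.31  0.42] -> rows [-2.43 -9.17 26.57] roll -47.1
tilt off [ 5.  -0.7]
```

```bash
python3 -m creep '100 -2.4 -9.2 5 -8;100 -2.4 -9.2 10 -16;100 -2.4 -9.2 15 -24;100 -2.4 -9.2 20 -32;100 -2.4 -9.2 24 -40;100 -2.4 -9.2 26.5 -47;100 -2.4 -9.2 26.5 -47;100 -2.4 -9.2 26.5 -47'
python3 - <<'E'
from h import *
tog(529.5,400.5,172,53);shot('wrist','w8')
E
```

```text
clock: 11.7
eef_pos: [525.1, 400.8, 230.8]
tcp_rot: [3.115, -0.014, 0.918]
contact_force: [-0.0, -0.3, 0.4]
opening: 0.998
from [525.1 400.8 230.8] yaw 0.9182 q [ 0.66  0.59  1.68 -0.03  0.85 -0.24] -> rows [-0.06 -0.22  5.88] roll -0.4
tilt off [ 4.8 -0.9]
```

View pics/w8.png

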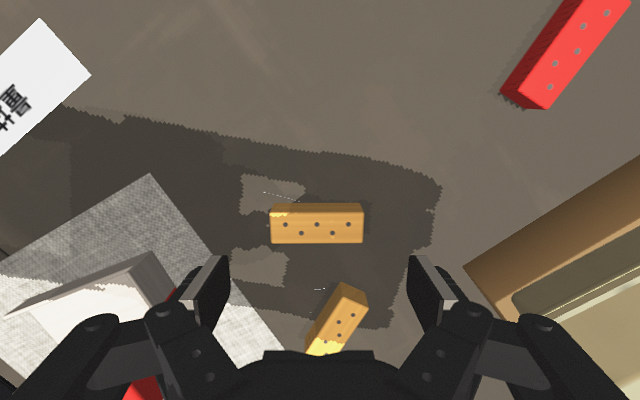

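Run:
```python
from h import *
p,X=cloud('w8')
for u,v in [(464,267),(480,258),(512,293),(560,215),(630,160)]: print(X[v,u].round())
print(blobs('w8',(10,80,90),(35,255,255),200,20,(240,180,400,260)))
p,X=cloud('w7')
for u,v in [(378,50),(384,20),(560,70)]: print(X[v,u].round())
```

```text
[627. 463.   3.]
[627. 476.   4.]
[627. 474.  43.]
[625. 532.  10.]
[624. 588.   0.]
[(array([316., 223.]), (527.1, 402.3), (60.2, 27.6), 52.4)]
[627. 464.  30.]
[620. 487.  77.]
[899. 471.  -2.]
```

```bash
python3 -m creep '95 -0.1 -0.3 3 0;95 -0.1 -0.3 5 0;95 -0.1 -0.3 5.9 0;95 -0.1 -0.3 5.9 0;0 -0.1 -0.3 5.9 0;0 -0.1 -0.3 5.9 0;0 -0.1 -0.3 5.9 0;0 -0.1 -0.3 5.9 0;0 -0.1 -0.3 5.9 0' 40; python3 -m creep '0 0 0 -3 0;0 0 0 -7 0;0 0 0 -9 0;0 0 0 -9 0'
python3 - <<'E'
from h import *
tog(479.9,215.4,265,75);shot('wrist','w9')
E
```

```text
clock: 12.65
eef_pos: [525.4, 402.8, 176.0]
tcp_rot: [3.113, -0.02, 0.918]
contact_force: [-1.2, -0.7, 5.8]
opening: 0.69
clock: 13.05
eef_pos: [523.5, 403.9, 270.9]
tcp_rot: [3.111, -0.027, 0.918]
contact_force: [1.3, 0.1, -0.8]
opening: 0.692
from [523.5 403.9 270.9] yaw 0.9179 q [ 0.66  0.54  1.67 -0.03  0.9  -0.24] -> rows [-18.08   7.48   0.32] roll -22.4
tilt off [6.7 0.6]
```

View pics/w9.png

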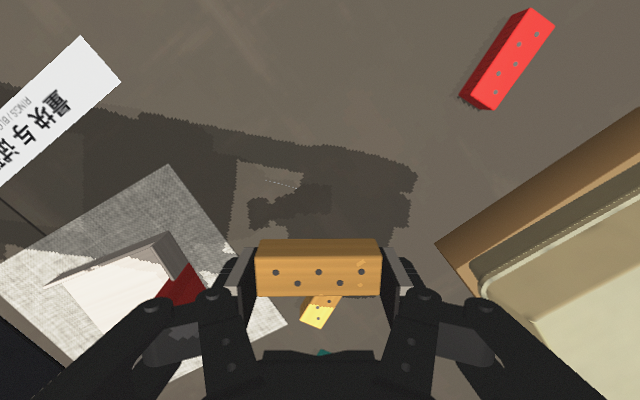

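```bash
python3 -m creep '0 -5 2 -1 -8;0 -9 4 -1 -16;0 -14 6 -1 -22.4;0 -18.1 7.5 -1 -22.4;0 -18.1 7.5 -1 -22.4;0 -18.1 7.5 -1 -22.4;0 -18.1 7.5 -1 -22.4'
python3 - <<'E'
from h import *
tog(479.9,215.4,181,75);shot('wrist','w10')
E
```

```text
clock: 13.8
eef_pos: [472.6, 214.6, 276.3]
tcp_rot: [3.105, -0.012, 1.309]
contact_force: [0.5, -0.2, -1.2]
opening: 0.694
from [472.6 214.6 276.3] yaw 1.3086 q [ 0.43  0.35  1.98 -0.02  0.78 -0.87] -> rows [-0.05 -0.27  9.53] roll -0.0
tilt off [6.4 0.3]
```

View pics/w10.png

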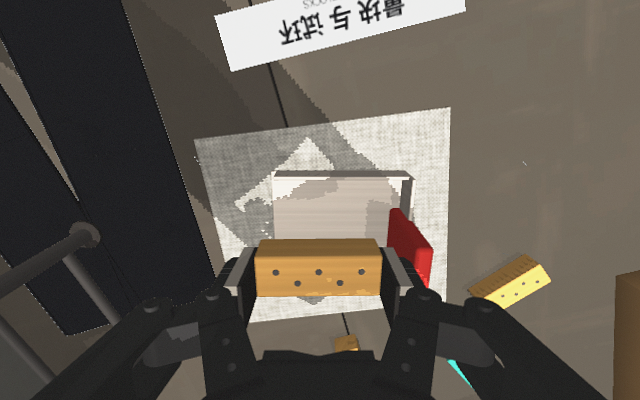

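Run:
```python
from h import *
from scipy.spatial.transform import Rotation as R
p,X=cloud('w10');s=sense();M=R.from_euler('xyz',s['tcp_rot']).as_matrix()
Y=(X-s['eef_pos'])@M
for u,v in [(385,255),(400,250),(415,285),(408,300),(425,285),(438,292),(450,330),(470,300),(490,310),(490,340),(540,370)]: print((u,v),p[v,u],Y[v,u].round())
m=(Y[...,2]<172)&(Y[...,2]>40)&(Y[...,0]>25)&(Y[...,0]<90)&(abs(Y[...,1])<30)&(p.max(2)<110)
for z in range(60,175,10):
    k=m&(Y[...,2]>z)&(Y[...,2]<=z+10)
    if k.sum():print(z,k.sum(),Y[k][:,0].min().round(),Y[k][:,0].max().round(),'y',Y[k][:,1].min().round(),Y[k][:,1].max().round())
```

```text
(385, 255) [42 43 47] [ 31. -11. 157.]
(400, 250) [25 30 98] [ 61.  26. 236.]
(415, 285) [33 33 33] [ 39.  -7. 138.]
(408, 300) [34 36 34] [ 31. -12. 121.]
(425, 285) [ 54  60 215] [ 70.  36. 204.]
(438, 292) [215 227 231] [115.  94. 282.]
(450, 330) [55 57 57] [ 44.  -4. 116.]
(470, 300) [34 35 36] [ 53. -11. 122.]
(490, 310) [51 51 51] [ 56. -12. 116.]
(490, 340) [36 36 35] [ 51. -10. 105.]
(540, 370) [35 37 36] [ 56. -12.  92.]
80 1448 25.0 67.0 y -18.0 -6.0
90 3216 25.0 68.0 y -18.0 4.0
100 2552 25.0 65.0 y -18.0 13.0
110 4206 26.0 63.0 y -14.0 13.0
120 889 29.0 61.0 y -14.0 -0.0
130 647 29.0 43.0 y -12.0 11.0
140 591 29.0 43.0 y -12.0 11.0
150 430 29.0 44.0 y -12.0 12.0
160 103 29.0 42.0 y -11.0 -6.0
```

Run:
```python
from h import *
tog(478.4,209.6,181,75)
```

```text
from [472.6 214.9 276.3] yaw 1.3092 q [ 0.43  0.35  1.98 -0.02  0.78 -0.87] -> rows [-0.67 -0.26  9.52] roll 0.0
tilt off [6.4 0.3]
```

```bash
python3 -m creep '0 -0.7 -0.2 3 0;0 -0.7 -0.2 6 0;0 -0.7 -0.2 8.5 0;0 -0.7 -0.2 9.4 0;0 -0.7 -0.2 9.5 0;0 -0.7 -0.2 9.5 0'; python3 -m creep '76 0 0 0 0;76 0 0 0 0;76 0 0 0 0;76 0 0 -2 0;76 0 0 -5 0;80 0 0 -9 0;90 0 0 -13 0;90 0 0 -13 0'
python3 - <<'E'
from h import *
shot('wrist','w11');tog(603,361,260,115)
E
```

```text
clock: 14.45
eef_pos: [472.9, 209.5, 181.7]
tcp_rot: [3.104, -0.012, 1.31]
contact_force: [-0.2, 0.4, -1.0]
opening: 0.689
clock: 15.25
eef_pos: [469.4, 209.9, 316.9]
tcp_rot: [3.097, -0.018, 1.31]
contact_force: [-0.1, 0.8, 0.4]
opening: 0.897
from [468.7 209.5 314.6] yaw 1.3099 q [ 0.42  0.28  1.97 -0.02  0.85 -0.88] -> rows [17.74  8.13  6.09] roll -39.9
tilt off [7.4 0.8]
```

View pics/w11.png

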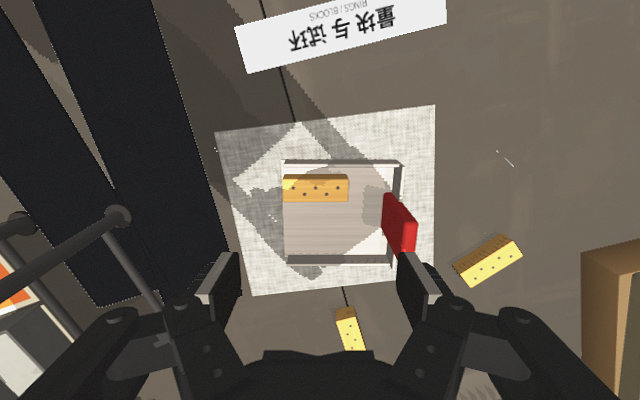

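```bash
python3 -m creep '95 4 2 0 -8;95 8 4 1 -16;95 12 6 3 -24;95 17.7 8.1 5 -32;95 17.7 8.1 6 -40;95 17.7 8.1 6 -40;95 17.7 8.1 6 -40;95 17.7 8.1 6 -40'
python3 - <<'E'
from h import *
shot('wrist','w12');tog(603,361,179,115)
print(blobs('w12',(10,80,90),(35,255,255),200,20,(200,120,440,300)))
E
```

```text
clock: 16.1
eef_pos: [594.6, 358.9, 260.9]
tcp_rot: [3.1, 0.015, 2.004]
contact_force: [0.1, -0.4, -0.1]
opening: 0.95
from [594.8 359.  261.4] yaw 2.0045 q [ 0.55  0.6   1.59 -0.02  0.91 -1.44] -> rows [ 0.2  -0.22  8.24] roll -0.1
tilt off [7.4 0.8]
[(array([319., 208.]), (600.7, 358.8), (60.1, 27.4), -64.8)]
```

View pics/w12.png

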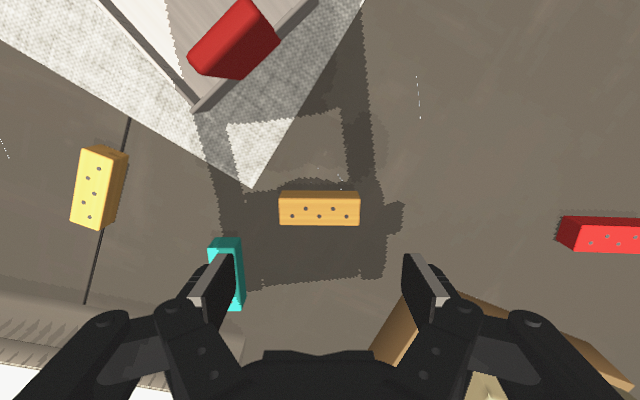

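Run:
```python
from h import *
print(blobs('w12',(75,80,60),(95,255,255),100,20), blobs('w7',(75,80,60),(95,255,255),100,20))
I=load('w12')[2]
print(ray('w12',[(208,238),(240,238),(214,311),(242,310)],20,I).round())
print(ray('w12',[(279,196),(359,197),(280,225),(360,225)],20,I).round())
```

```text
[(array([231., 269.]), (683.8, 317.0), (67.5, 26.9), 25.2)] [(array([401., 163.]), (688.3, 318.6), (61.8, 26.3), 25.5)]
[[659. 293.  20.]
 [648. 315.  20.]
 [722. 319.  20.]
 [711. 339.  20.]]
[[605. 329.  20.]
 [581. 381.  20.]
 [625. 338.  20.]
 [600. 392.  20.]]
```

```bash
python3 -m creep '92 0.1 -0.2 4 0;92 0.1 -0.2 7 0;92 0.1 -0.2 8.2 0;92 0.1 -0.2 8.2 0;0 0.1 -0.2 8.2 0;0 0.1 -0.2 8.2 0;0 0.1 -0.2 8.2 0;0 0.1 -0.2 8.2 0;0 0.1 -0.2 8.2 0;0 0.1 -0.2 5 0;0 0.1 -0.2 -1 0;0 0.1 -0.2 -2 0;0 0.1 -0.2 -2 0' 40
python3 - <<'E'
from h import *
tog(507.4,201.8,275,75)
p,_=grab_frame('wrist');cv2.imwrite('pics/w13.png',p)
E
```

```text
clock: 17.45
eef_pos: [592.8, 359.8, 286.4]
tcp_rot: [3.091, 0.014, 2.004]
contact_force: [0.7, 0.3, -0.8]
opening: 0.686
from [592.8 359.8 286.4] yaw 2.0044 q [ 0.55  0.56  1.59 -0.02  0.94 -1.44] -> rows [-10.5  -15.26   0.52] roll 39.8
tilt off [8.5 1.4]
```

View pics/w13.png

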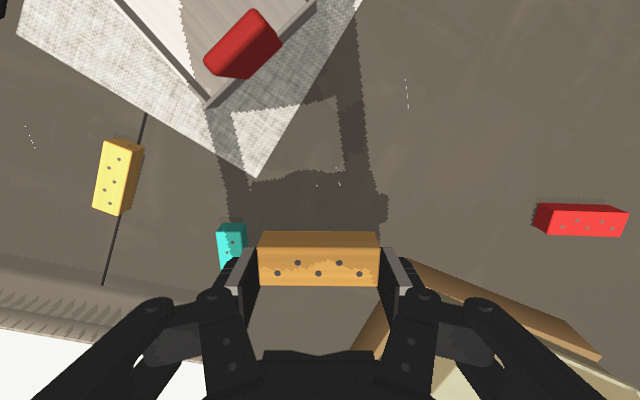

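Coupon B is held (px 320,262). Carry to the middle slot.

```bash
python3 -m creep '0 -2 -3 0 8;0 -4.5 -7 0 16;0 -7 -11 0 24;0 -10.5 -15.3 0.5 32;0 -10.5 -15.3 0.5 40;0 -10.5 -15.3 0.5 40;0 -10.5 -15.3 0.5 40;0 -10.5 -15.3 0.5 40'
python3 - <<'E'
from h import *
tog(507.4,201.8,182,75)
E
```

```text
clock: 18.3
eef_pos: [498.4, 200.6, 273.0]
tcp_rot: [3.096, -0.019, 1.311]
contact_force: [0.4, -0.0, -1.3]
opening: 0.686
from [498.4 200.6 273. ] yaw 1.3108 q [ 0.38  0.38  1.95 -0.02  0.77 -0.92] -> rows [-0.15 -0.32  9.09] roll 0.1
tilt off [8.  1.2]
```

```bash
python3 -m creep '0 -0.2 -0.3 3 0;0 -0.2 -0.3 6 0;0 -0.2 -0.3 8.2 0;0 -0.2 -0.3 9 0;0 -0.2 -0.3 9 0;76 -0.2 -0.3 9 0;76 -0.2 -0.3 9 0;76 -0.2 -0.3 9 0;76 -0.2 -0.3 7 0;76 -0.2 -0.3 4 0;80 -0.2 -0.3 0 0;90 -0.2 -0.3 -4 0;90 -0.2 -0.3 -4 0'
python3 - <<'E'
from h import *
shot('wrist','w14');tog(658.5,206,260,1.5)
E
```

```text
clock: 19.6
eef_pos: [494.6, 199.9, 318.0]
tcp_rot: [3.089, -0.025, 1.311]
contact_force: [1.1, -0.3, 0.5]
opening: 0.899
from [493.9 199.6 315.6] yaw 1.3113 q [ 0.38  0.31  1.93 -0.02  0.85 -0.92] -> rows [ 4.34 14.62  6.4 ] roll 73.6
tilt off [8.9 1.5]
```

View pics/w14.png

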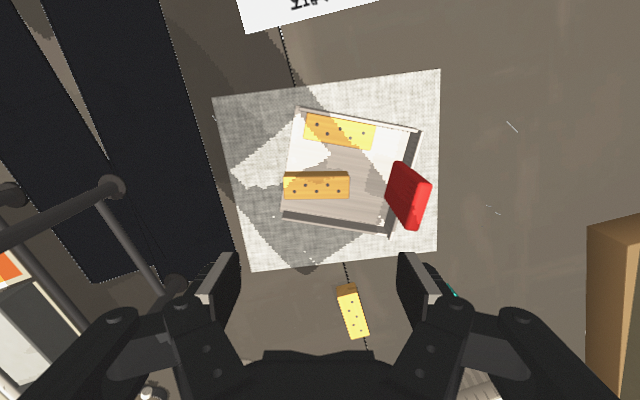

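```bash
cat >> h.py <<'E'
def scoop(name):
    p,X=cloud(name);hs=cv2.cvtColor(p,cv2.COLOR_BGR2HSV)
    red=((hs[...,0]<8)|(hs[...,0]>172))&(hs[...,1]>130)
    m=red&(X[...,2]>68)&(X[...,2]<82)
    P=X[m][:,:2].astype(np.float32);r=cv2.minAreaRect(P);c=np.array(r[0]);(w,h),a=r[1],r[2]
    if w<h:a+=90      # direction of long side (scoop y)
    a=(a+180)%180; yaw=a-90
    if yaw<0: yaw+=180
    u=np.array([np.cos(np.radians(yaw)),np.sin(np.radians(yaw))])
    print('grip',c.round(1),r[1],'yaw',round(yaw,1),'center',(c-50*u).round(1),len(P))
    v=np.array([-u[1],u[0]])
    for k in(30,0,-30):print('slot',k,(c-74*u+k*v).round(1))
    return c,yaw
E
python3 - <<'E'
from h import *
scoop('w14');scoop('w11')
for b in blobs('w14',(10,80,90),(35,255,255),150,23,(240,90,400,210)): print(b)
print(blobs('w14',(10,80,90),(35,255,255),150,20,(330,280,390,350)))
p=cv2.imread('pics/w14.png')[80:280,200:460];cv2.imwrite('pics/c14.png',cv2.resize(p,None,fx=3,fy=3))
E
```

```text
grip [523.9 275.7] (11.28565788269043, 38.80198669433594) yaw 65.1 center [502.9 230.3] 813
slot 30 [465.6 221.1]
slot 0 [492.8 208.5]
slot -30 [520.  195.9]
grip [519.5 273.8] (10.80646800994873, 27.62965202331543) yaw 75.3 center [506.8 225.4] 504
slot 30 [471.7 209.8]
slot 0 [500.7 202.2]
slot -30 [529.8 194.6]
(array([316., 185.]), (503.2, 203.8), (59.5, 26.2), 75.8)
(array([338., 131.]), (462.8, 234.5), (59.2, 22.0), 64.6)
[(array([352., 311.]), (652.0, 204.3), (74.0, 23.1), 1.6)]
```

View pics/c14.png

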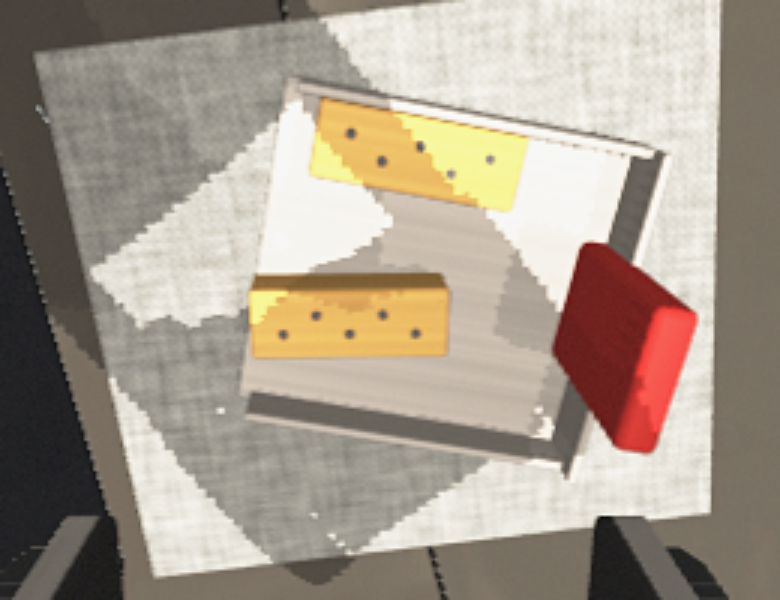

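Run:
```python
from h import *
tog(505,203.3,184,76);tog(487.4,211.0,184,65.1)
```

```text
from [493.9 199.6 315.6] yaw 1.3113 q [ 0.38  0.31  1.93 -0.02  0.85 -0.92] -> rows [-0.03 -0.5  13.16] roll -0.9
tilt off [8.9 1.5]
from [493.9 199.6 315.6] yaw 1.3113 q [ 0.38  0.31  1.93 -0.02  0.85 -0.92] -> rows [ 0.26 -2.4  13.07] roll 10.0
tilt off [8.9 1.5]
```

```bash
python3 -m creep '80 0 -0.5 5 -1;78 0 -0.5 9 -1;78 0 -0.5 12 -1;78 0 -0.5 13.1 -1;78 0 -0.5 13.1 -1;0 0 -0.5 13.1 -1;0 0 -0.5 13.1 -1;0 0 -0.5 13.1 -1;0 0 -0.5 13.1 -1;0 0 -0.5 11 -1;0 0 -0.5 10 -1;0 0.2 -1.5 10 5;0 0.2 -2.4 10 10;0 0.2 -2.4 10 10;0 0.2 -2.4 12 10;0 0.2 -2.4 13.1 10;0 0.2 -2.4 13.1 10;76 0.2 -2.4 13.1 10;76 0.2 -2.4 13.1 10;76 0.2 -2.4 13.1 10' 40; python3 -m creep '76 0 0 -2 0;76 0 0 -5 0;90 0 0 -9 0;90 0 0 -13 0;90 0 0 -13 0'
python3 - <<'E'
from h import *
p,d=shot('wrist','w15');cv2.imwrite('pics/c15.png',cv2.resize(p[80:400,160:480],None,fx=1.8,fy=1.8));scoop('w15')
for b in blobs('w15',(10,80,90),(35,255,255),150,23,(240,90,400,210)): print(b)
E
```

```text
clock: 21.65
eef_pos: [478.5, 208.8, 183.8]
tcp_rot: [3.096, -0.031, 1.137]
contact_force: [-0.5, 0.3, -0.3]
opening: 0.756
clock: 22.15
eef_pos: [472.9, 208.3, 318.7]
tcp_rot: [3.091, -0.038, 1.138]
contact_force: [0.0, -0.2, -0.1]
opening: 0.901
grip [524.1 275.9] (11.087934494018555, 38.85646057128906) yaw 65.2 center [503.2 230.5] 764
slot 30 [465.9 221.3]
slot 0 [493.1 208.7]
slot -30 [520.4 196.2]
(array([314., 189.]), (486.1, 211.4), (59.8, 25.7), 64.6)
(array([327., 154.]), (462.9, 235.1), (58.8, 22.0), 64.7)
```

View pics/c15.png

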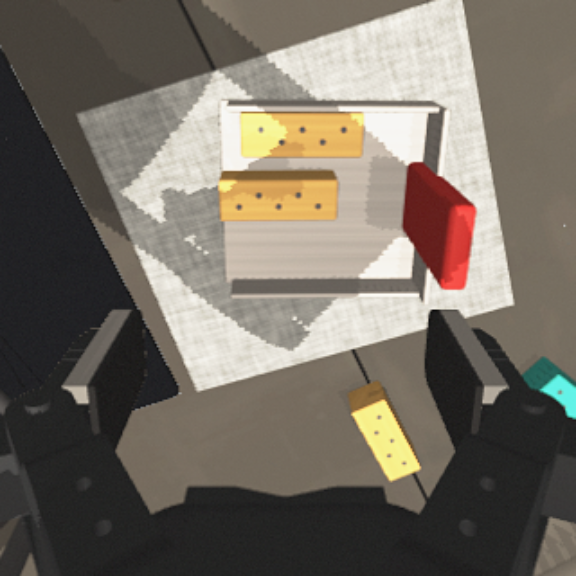

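Run:
```python
from h import *
tog(658.5,205.5,250,1.5)
```

```text
from [472.2 208.  316.4] yaw 1.1378 q [ 0.42  0.28  1.97 -0.02  0.84 -0.71] -> rows [ 6.77 15.85  7.67] roll 63.7
tilt off [9.8 1.9]
```

```bash
python3 -m creep '95 1.5 4 0 8;95 3 8 1 16;95 5 12 2 24;95 6.8 15.8 4 32;95 6.8 15.8 6 40;95 6.8 15.8 7.5 48;95 6.8 15.8 7.5 56;95 6.8 15.8 7.5 63.7;95 6.8 15.8 7.5 63.7;95 6.8 15.8 7.5 63.7'
python3 - <<'E'
from h import *
p,d=shot('wrist','w16');tog(658.5,205.5,180,1.5)
for b in blobs('w16',(10,80,90),(35,255,255),150,20,(200,140,440,300)): print(b)
E
```

```text
clock: 23.2
eef_pos: [648.0, 203.9, 250.5]
tcp_rot: [-3.132, -0.058, 0.029]
contact_force: [0.6, 0.6, -0.0]
opening: 0.952
from [648.1 204.  250.9] yaw 0.0286 q [ 0.3   0.58  1.64 -0.01  0.86  0.28] -> rows [-0.34  0.1   7.08] roll 0.1
tilt off [9.7 1.9]
(array([314., 219.]), (659.5, 206.9), (59.8, 26.8), 0.7)
```

View pics/w16.png

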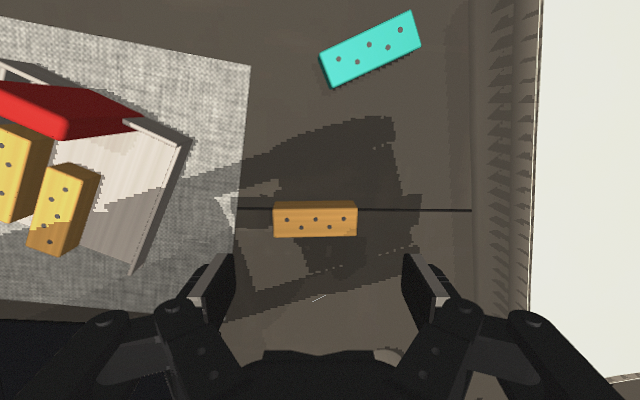

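```bash
python3 -m creep '95 -0.3 0.1 4 0;95 -0.3 0.1 6 0;95 -0.3 0.1 7 0;95 -0.3 0.1 7 0;0 -0.3 0.1 7 0;0 -0.3 0.1 7 0;0 -0.3 0.1 7 0;0 -0.3 0.1 7 0;0 -0.3 0.1 7 0;0 -0.3 0.1 4 0;0 -0.3 0.1 -1 0;0 -0.3 0.1 -3 0;0 -0.3 0.1 -3 0' 40
python3 - <<'E'
from h import *
tog(519,197,275,65.2)
E
```

```text
clock: 24.55
eef_pos: [644.6, 203.0, 285.4]
tcp_rot: [-3.13, -0.066, 0.029]
contact_force: [0.4, 0.3, -0.5]
opening: 0.686
from [644.6 203.  285.4] yaw 0.0287 q [ 0.3   0.54  1.64 -0.01  0.9   0.28] -> rows [-13.7    0.43   0.13] roll -63.6
tilt off [10.8  2.2]
```

```bash
python3 -m creep '0 -2 0.1 0 -8;0 -4 0.1 0 -16;0 -6 0.2 0 -24;0 -8 0.3 0 -32;0 -10 0.4 0 -40;0 -12 0.4 0.1 -48;0 -13.7 0.4 0.1 -56;0 -13.7 0.4 0.1 -63.6;0 -13.7 0.4 0.1 -63.6;0 -13.7 0.4 0.1 -63.6'
python3 - <<'E'
from h import *
tog(519,197,183,65.2);p,d=shot('wrist','w17');scoop('w17')
E
```

```text
clock: 25.55
eef_pos: [508.2, 195.0, 274.9]
tcp_rot: [3.088, -0.04, 1.136]
contact_force: [1.1, 0.5, -1.0]
opening: 0.683
from [508.2 195.  274.9] yaw 1.1364 q [ 0.37  0.38  1.94 -0.02  0.76 -0.76] -> rows [-0.39 -0.48  9.17] roll -0.1
tilt off [10.8  2.2]
grip [524.3 276. ] (11.844802856445312, 39.09100341796875) yaw 64.7 center [503.  230.8] 1424
slot 30 [465.6 221.9]
slot 0 [492.8 209.1]
slot -30 [519.9 196.3]
```

View pics/w17.png

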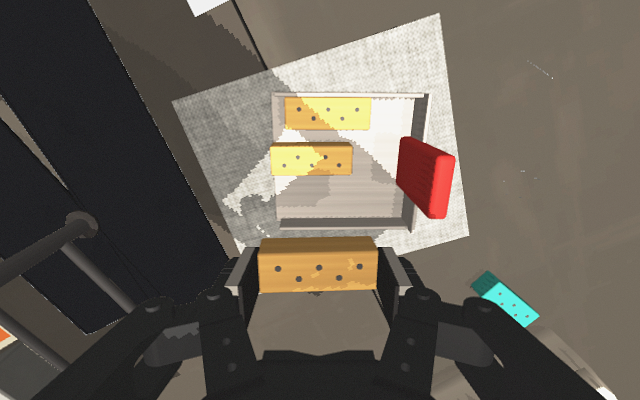

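```bash
python3 -m creep '0 -0.4 -0.5 3 0;0 -0.4 -0.5 6 0;0 -0.4 -0.5 8.2 0;0 -0.4 -0.5 9 0;0 -0.4 -0.5 9 0;76 -0.4 -0.5 9 0;76 -0.4 -0.5 9 0;76 -0.4 -0.5 9 0;76 -0.4 -0.5 7 0;76 -0.4 -0.5 4 0;80 -0.4 -0.5 0 0;90 -0.4 -0.5 -4 0;90 -0.4 -0.5 -4 0'
python3 - <<'E'
from h import *
p,d=shot('wrist','w18');cv2.imwrite('pics/c18.png',cv2.resize(p[50:370,160:480],None,fx=1.8,fy=1.8));scoop('w18')
for b in blobs('w18',(10,80,90),(35,255,255),150,23,(240,50,400,260)): print(b)
E
```

```text
clock: 26.9
eef_pos: [501.0, 193.6, 319.8]
tcp_rot: [3.082, -0.046, 1.136]
contact_force: [-0.5, 1.1, 0.4]
opening: 0.9
grip [524.4 275.7] (10.955161094665527, 38.970157623291016) yaw 64.6 center [502.9 230.6] 857
slot 30 [465.6 221.7]
slot 0 [492.7 208.9]
slot -30 [519.8 196. ]
(array([314., 190.]), (518.8, 197.5), (59.7, 27.0), 65.4)
(array([313., 152.]), (486.8, 211.1), (59.4, 23.7), 64.5)
(array([326., 113.]), (462.8, 234.6), (58.9, 21.6), 64.8)
```

View pics/c18.png

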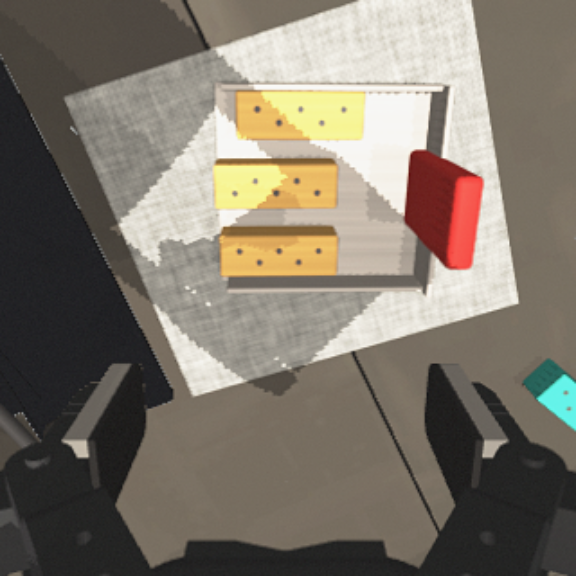

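Run:
```python
from h import *
p,d=shot('scene','s18');cv2.imwrite('pics/s18c.png',cv2.resize(p[120:400,100:500],None,fx=2,fy=2))
tog(524.4,275.7,260,64.7,L=150);tog(524.4,275.7,207,64.7,L=150)
p,X=cloud('w2')
for v in range(74,100,3): print(v,p[v,330],X[v,330].round(1))
```

```text
from [499.7 193.1 315.6] yaw 1.1364 q [ 0.37  0.31  1.93 -0.01  0.84 -0.76] -> rows [ 7.67 -2.39  5.76] roll 0.4
tilt off [10.2  2.2]
from [499.7 193.1 315.6] yaw 1.1364 q [ 0.37  0.31  1.93 -0.01  0.84 -0.76] -> rows [ 7.45 -2.68 11.05] roll 0.4
tilt off [10.2  2.2]
74 [27 23 25] [525.6  53.9   2.9]
77 [181 200 209] [521.5  36.4 167.7]
80 [165 194 207] [521.6  34.  172.5]
83 [238 235 234] [521.7  31.9 176. ]
86 [165 185 192] [522.   30.  175.5]
89 [226 233 233] [522.5  28.6 165.3]
92 [228 233 233] [522.8  26.6 164.2]
95 [226 234 233] [523.   24.6 164. ]
98 [228 233 233] [523.3  22.6 161.8]
```

View pics/s18c.png

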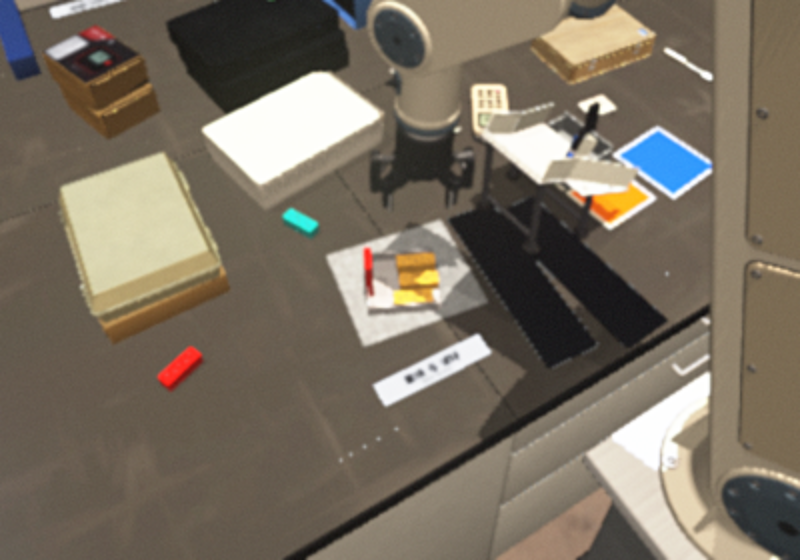

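```bash
python3 -m creep '65 3 -1 0 0;65 6 -2 2 0;65 7.6 -2.4 5.5 0.4;65 7.6 -2.4 6 0.4;65 7.5 -2.6 9 0.4;65 7.5 -2.7 11 0.4;65 7.5 -2.7 11 0.4;65 7.5 -2.7 11 0.4'
python3 - <<'E'
from h import *
tog(524.4,275.7,207,64.7,L=150)
p,d=shot('wrist','w19')
E
```

```text
clock: 27.8
eef_pos: [514.0, 273.4, 207.3]
tcp_rot: [3.087, -0.041, 1.129]
contact_force: [-0.3, -0.2, 0.5]
opening: 0.652
from [514.  273.4 207.3] yaw 1.129 q [ 0.49  0.53  1.89 -0.03  0.66 -0.61] -> rows [0.04 0.03 0.03] roll -0.0
tilt off [9.9 2. ]
```

View pics/w19.png

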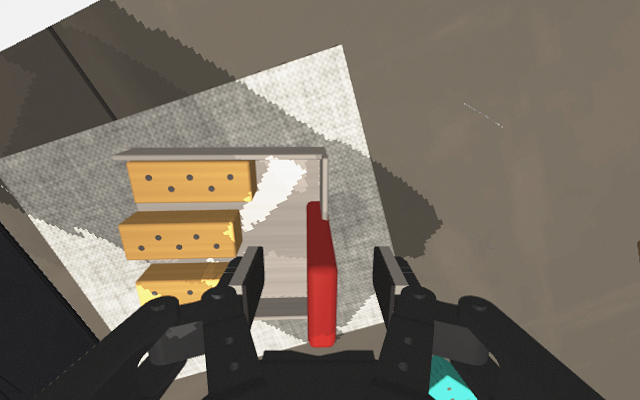

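```bash
python3 -m creep '0 0 0 0 0;0 0 0 0 0;0 0 0 0 0;0 0 0 0 0;0 0 0 0 0;0 0 0 0 0;0 0 0 0 0;0 0 0 -1 0;0 0 0 -2 0;0 0 0 -2 0;0 0 0 -2 0' 110
python3 - <<'E'
from h import *
to();p,d=shot('wrist','w20');p,d=shot('scene','s20');cv2.imwrite('pics/s20c.png',cv2.resize(p[200:330,220:380],None,fx=4,fy=4))
E
```

```text
clock: 28.95
eef_pos: [513.0, 273.4, 228.2]
tcp_rot: [3.086, -0.043, 1.129]
contact_force: [-0.5, 0.6, -3.9]
opening: 0.124
from [513.  273.4 228.2] yaw 1.1291 q [ 0.49  0.49  1.88 -0.03  0.7  -0.61] -> rows [0. 0. 0.] roll 0
```

View pics/w20.png

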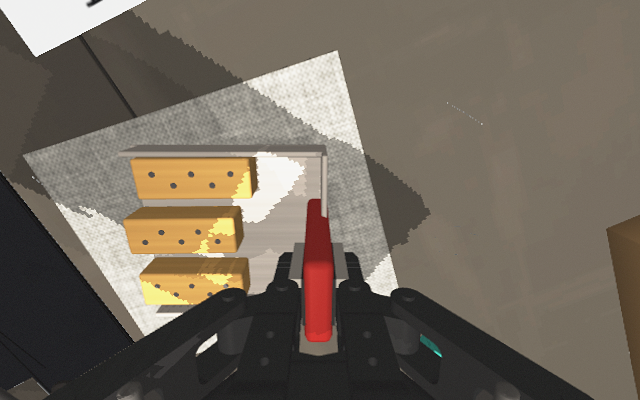

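View pics/s20c.png

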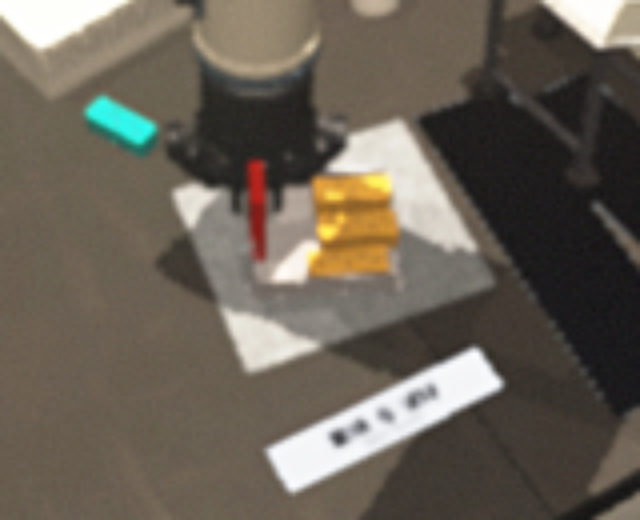

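Run:
```python
from h import *
p,X=cloud('w2')
for v in (95,110):
    for u in (224,228,232,236,240,245,250,395,400,405,410,415,420,424): print(v,u,p[v,u],X[v,u].round(1))
```

```text
95 224 [120 138 148] [454.5  16.5 192.2]
95 228 [80 92 99] [455.8  16.8 187.6]
95 232 [80 91 97] [455.4  17.1 176.6]
95 236 [75 86 91] [455.9  17.4 167.7]
95 240 [151 165 173] [457.6  17.7 163.1]
95 245 [151 165 174] [461.3  18.1 163.7]
95 250 [153 166 175] [464.7  18.5 162.4]
95 395 [222 233 233] [570.4  29.5 162.8]
95 400 [222 233 233] [574.   29.9 162.9]
95 405 [213 227 232] [577.8  30.3 162.1]
95 410 [79 92 99] [579.3  30.2 170. ]
95 415 [ 84  95 103] [579.4  29.8 181.5]
95 420 [138 160 171] [579.9  29.6 190.7]
95 424 [ 87  99 107] [ 6.442e+02  4.220e+01 -3.000e-01]
110 224 [77 89 94] [456.7   7.6 199.4]
110 228 [81 92 99] [456.8   7.5 190.9]
110 232 [80 92 98] [456.9   7.4 181.3]
110 236 [81 92 97] [456.8   7.2 170.4]
110 240 [ 98 111 117] [456.4   7.  157.3]
110 245 [148 161 171] [460.3   7.4 157.5]
110 250 [147 160 169] [464.    7.8 157.2]
110 395 [225 233 233] [573.5  19.2 157.8]
110 400 [218 229 233] [577.4  19.6 157.4]
110 405 [ 96 108 113] [580.4  19.9 160.1]
110 410 [ 82  94 100] [580.2  20.1 173.7]
110 415 [ 85  98 104] [580.6  20.3 184. ]
110 420 [ 83  95 100] [580.3  20.4 195.3]
110 424 [146 170 180] [580.7  20.5 201.7]
```

```bash
python3 -m creep '0 0 0 -1 0;0 0 0 -2.5 0;0 0 0 -4.5 0;0 0 0 -7 0;0 0 0 -9.5 0;0 0 0 -12 0;0 0 0 -14.5 0;0 0 0 -17 0;0 0 0 -19 0;0 0 0 -20.3 0;0 0 0 -20.5 0;0 0 0 -20.5 0'
python3 - <<'E'
from h import *
tog(513.1,66.9,432,96,L=150);p,d=shot('side','d21');cv2.imwrite('pics/d21c.png',cv2.resize(p[120:300,230:400],None,fx=3.4,fy=3.4))
E
```

```text
clock: 30.25
eef_pos: [498.8, 270.3, 432.3]
tcp_rot: [3.087, -0.042, 1.129]
contact_force: [0.2, 0.0, -4.1]
opening: 0.124
from [498.8 270.3 432.3] yaw 1.1291 q [ 0.5   0.22  1.75 -0.02  1.1  -0.62] -> rows [-18.39   9.19  -0.24] roll -31.3
tilt off [10.1  2.1]
```

View pics/d21c.png

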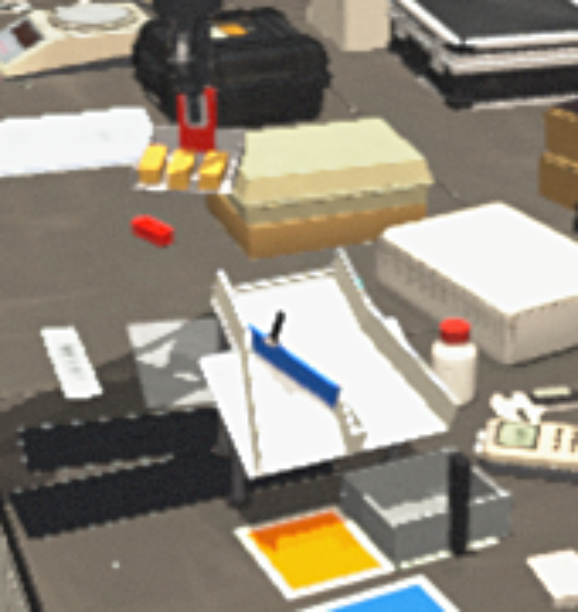

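```bash
python3 -m creep '0 -0.7 0.4 0 -1;0 -2 1 0 -4;0 -4 2 0 -7;0 -6 3 0 -11;0 -8 4 0 -15;0 -10 5 0 -19;0 -12 6 0 -23;0 -14 7 0 -26;0 -16 8 0 -28;0 -17.5 8.7 -0.2 -30;0 -18.3 9.2 -0.2 -31;0 -18.4 9.2 -0.2 -31.3;0 -18.4 9.2 -0.2 -31.3;0 -18.4 9.2 -0.2 -31.3'
python3 - <<'E'
from h import *
tog(513.1,66.9,387,96,L=150);p,d=shot('side','d22');cv2.imwrite('pics/d22c.png',cv2.resize(p[120:300,230:400],None,fx=3.4,fy=3.4));p,d=shot('wrist','w22');p,d=shot('scene','s22');cv2.imwrite('pics/s22c.png',cv2.resize(p[110:280,270:470],None,fx=3.4,fy=3.4))
E
```

```text
clock: 31.7
eef_pos: [502.8, 65.0, 430.4]
tcp_rot: [3.075, -0.007, 1.674]
contact_force: [0.1, -0.5, -3.9]
opening: 0.128
from [502.8  65.  430.4] yaw 1.6743 q [ 0.12  0.12  1.87  0.01  1.08 -1.55] -> rows [-0.05 -0.25  4.34] roll -0.1
tilt off [9.8 2.1]
```

View pics/d22c.png

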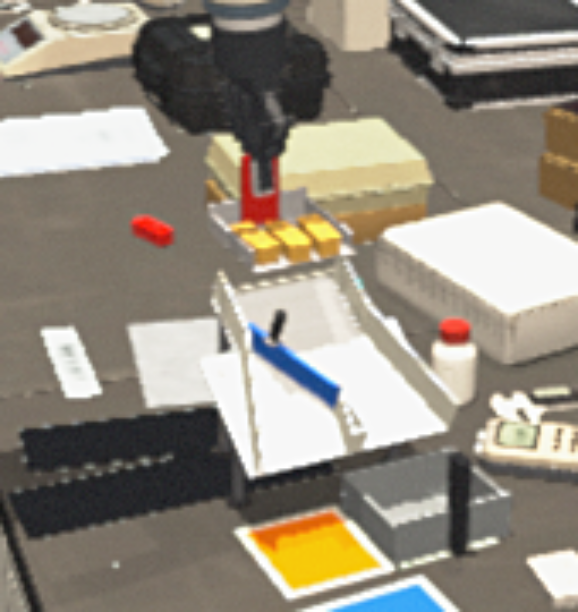

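View pics/w22.png

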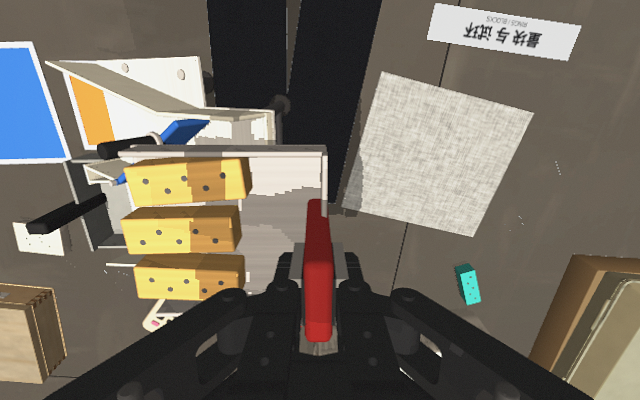

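View pics/s22c.png

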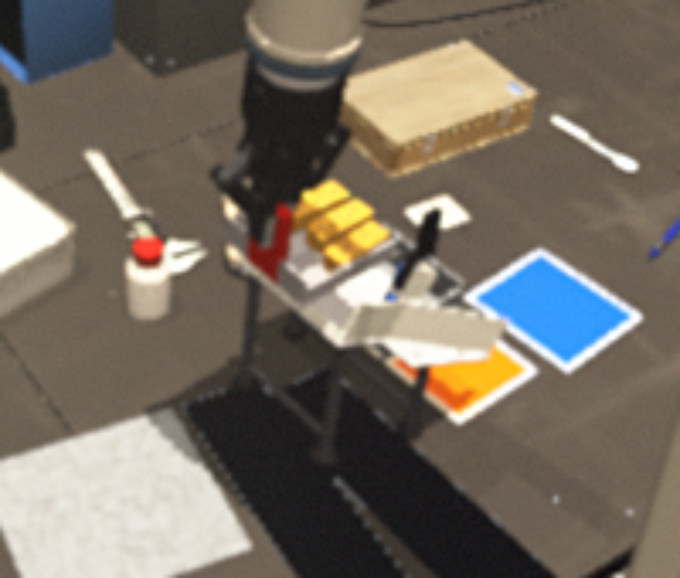

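Run:
```python
from h import *
p,X=cloud('w22')
for u,v in [(140,152),(220,150),(310,149),(280,200),(270,260),(290,170),(150,182),(235,175),(160,280),(235,270),(318,320)]: print((u,v),p[v,u],X[v,u].round(1))
p,X=cloud('s22')
```

```text
(140, 152) [180 195 209] [471.5 -26.9 241.1]
(220, 150) [79 84 88] [467.2  11.8 237. ]
(310, 149) [82 89 92] [462.2  58.3 235. ]
(280, 200) [131 142 152] [497.5  43.3 223. ]
(270, 260) [149 160 171] [539.   39.5 224.7]
(290, 170) [220 230 238] [478.   48.  223.7]
(150, 182) [121 224 244] [486.1 -22.  243.8]
(235, 175) [125 230 243] [477.9  21.2 243.5]
(160, 280) [123 230 243] [546.3 -21.6 244.2]
(235, 270) [ 46  83 109] [536.9  21.2 241.7]
(318, 320) [ 40  42 163] [519.1  68.1 296.4]
```

```bash
python3 -m creep '0 0.3 -0.1 0.5 0;0 0.6 -0.1 1.2 0;0 0.6 -0.2 2 0;0 0.6 -0.2 3 0;0 0.6 -0.2 3.7 0;0 0.6 -0.2 4 0;0 0.6 -0.2 4 0'
python3 - <<'E'
from h import *
to();p,d=shot('wrist','w23');p,d=shot('side','d23');cv2.imwrite('pics/d23c.png',cv2.resize(p[120:300,230:400],None,fx=3.4,fy=3.4))
p,X=cloud('w23')
for u,v in [(220,150),(280,200),(270,260)]: print((u,v),p[v,u],X[v,u].round(1))
E
```

```text
clock: 32.55
eef_pos: [502.9, 71.3, 390.1]
tcp_rot: [3.075, -0.007, 1.675]
contact_force: [0.4, 0.4, -3.7]
opening: 0.126
from [502.9  71.3 390.1] yaw 1.6748 q [ 0.14  0.17  1.92  0.01  0.99 -1.54] -> rows [0. 0. 0.] roll 0
(220, 150) [75 80 85] [467.   18.2 197.2]
(280, 200) [129 142 151] [496.7  49.6 184.4]
(270, 260) [146 157 168] [539.1  45.6 184.1]
```

View pics/w23.png

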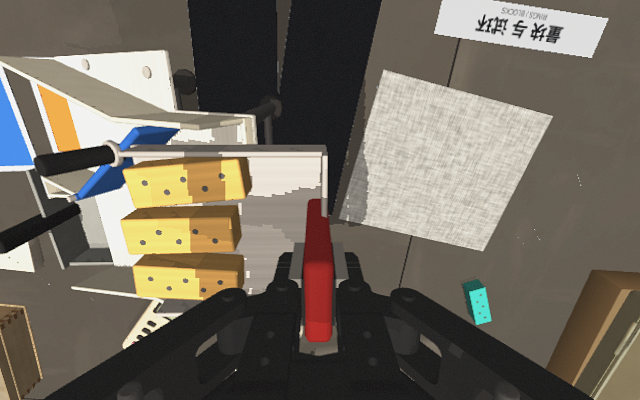

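View pics/d23c.png

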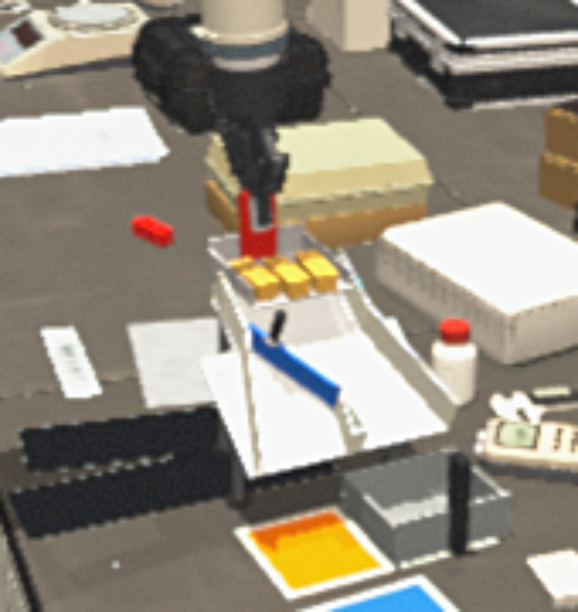

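```bash
python3 -m creep '0 0 0 0.2 0;0 0 0 0.4 0;0 0 0 0.4 0;16 0 0 0.4 0;20 0 0 0.4 0;25 0 0 0.4 0;30 0 0 0.4 0;30 0 0 0.4 0'
python3 - <<'E'
from h import *
to();p,d=shot('wrist','w24');p,d=shot('side','d24');cv2.imwrite('pics/d24c.png',cv2.resize(p[120:300,230:400],None,fx=3.4,fy=3.4));p,d=shot('scene','s24')
p,X=cloud('w24')
for u,v in [(220,150),(280,200),(270,260)]: print((u,v),p[v,u],X[v,u].round(1))
E
```

```text
clock: 33.45
eef_pos: [503.5, 71.4, 387.1]
tcp_rot: [3.074, -0.007, 1.675]
contact_force: [0.5, -0.7, -0.2]
opening: 0.305
from [503.5  71.4 387.1] yaw 1.6748 q [ 0.14  0.17  1.92  0.01  0.98 -1.54] -> rows [0. 0. 0.] roll 0
(220, 150) [ 95 102 108] [467.8  18.4 194.4]
(280, 200) [126 136 146] [497.4  49.7 181.6]
(270, 260) [27 30 27] [509.3  50.9 228.5]
```

View pics/w24.png

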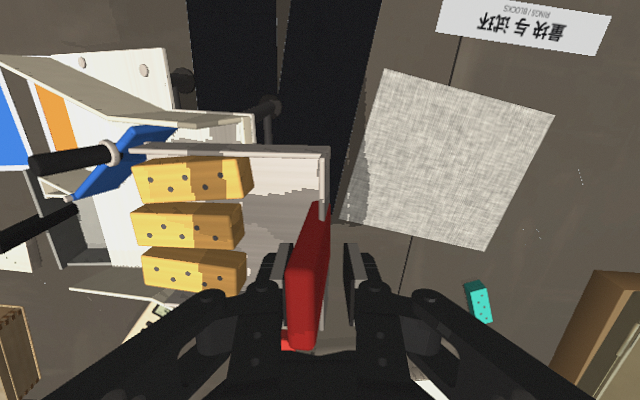

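View pics/d24c.png

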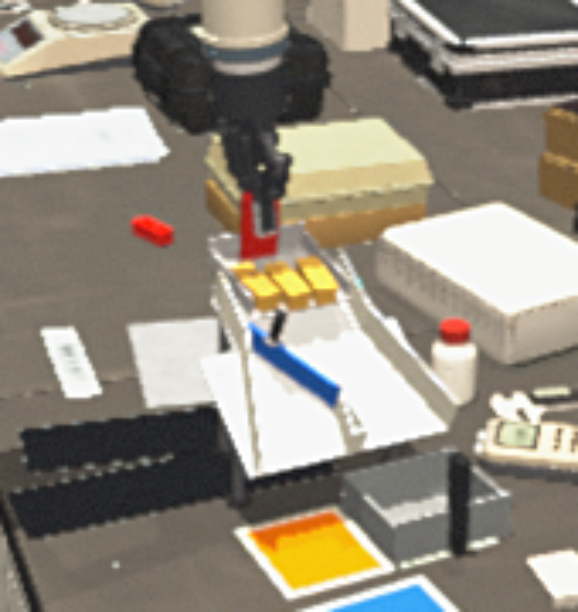

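```bash
python3 -m creep '35 -0.5 0 0 0;40 -1 0 0 0;45 -1.5 0 -0.2 0;45 -2 0 -0.4 0;45 -2.5 0 -0.5 0;45 -2.8 0 -0.5 0;45 -2.8 0 -0.5 0'
python3 - <<'E'
from h import *
to();p,d=shot('wrist','w25');p,d=shot('side','d25');cv2.imwrite('pics/d25c.png',cv2.resize(p[120:300,230:400],None,fx=3.4,fy=3.4));p,d=shot('scene','s25');cv2.imwrite('pics/s25c.png',cv2.resize(p[110:280,270:470],None,fx=3.4,fy=3.4))
E
```

```text
clock: 34.3
eef_pos: [506.0, 43.0, 391.8]
tcp_rot: [3.074, -0.007, 1.674]
contact_force: [0.4, -0.5, -1.6]
opening: 0.449
from [506.   43.  391.8] yaw 1.6742 q [ 0.08  0.17  1.92  0.01  0.99 -1.6 ] -> rows [0. 0. 0.] roll 0
```

View pics/w25.png

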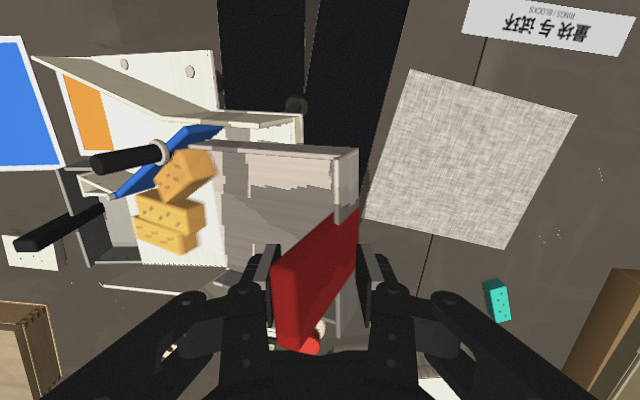

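View pics/d25c.png

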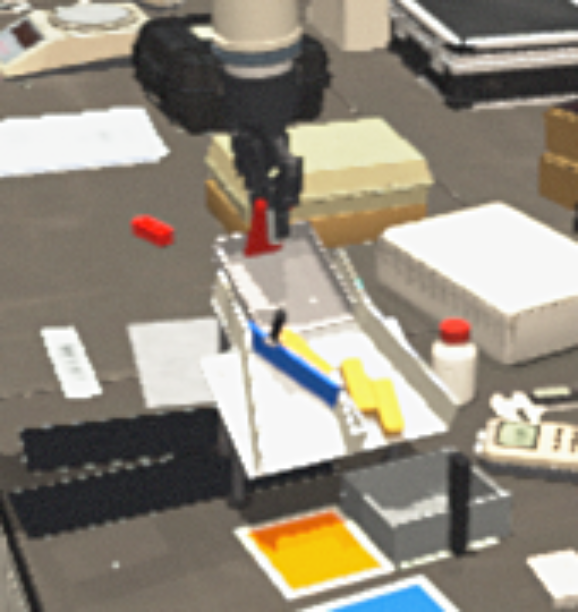

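View pics/s25c.png

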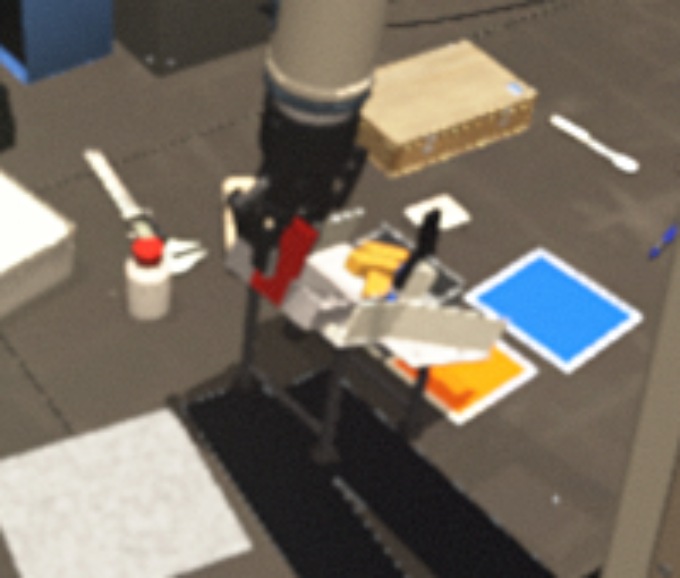

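```bash
python3 -m creep '45 0 0 0 0;45 0 0 0 0;45 0 0 0 0;45 0 0 0 0;45 0 0 0 0;45 0 0 0 0'
python3 - <<'E'
from h import *
to();p,d=shot('wrist','w26');p,d=shot('side','d26');cv2.imwrite('pics/d26c.png',cv2.resize(p[120:300,230:400],None,fx=3.4,fy=3.4))
E
```

```text
clock: 35.05
eef_pos: [506.0, 43.6, 391.8]
tcp_rot: [3.074, -0.007, 1.675]
contact_force: [-0.6, -0.3, -0.8]
opening: 0.454
from [506.   43.6 391.8] yaw 1.6747 q [ 0.08  0.17  1.92  0.01  0.99 -1.6 ] -> rows [0. 0. 0.] roll 0
```

View pics/w26.png

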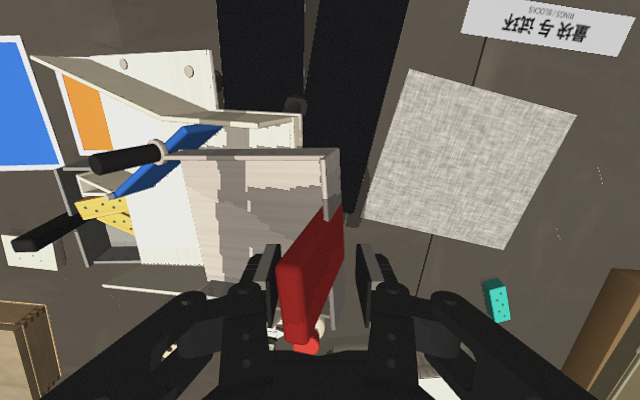

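View pics/d26c.png

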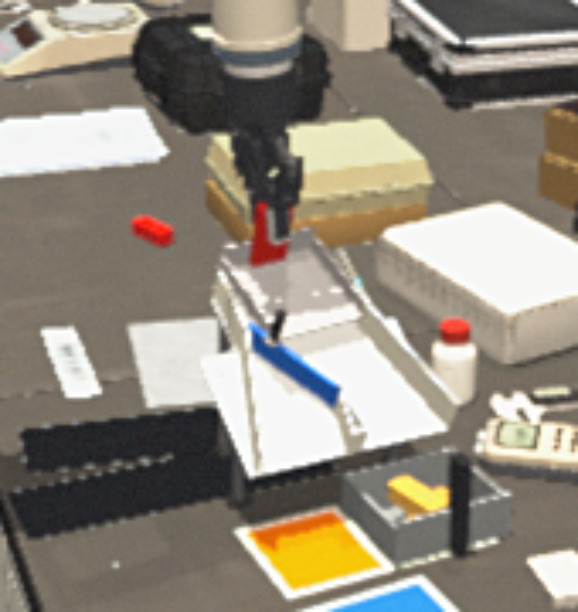

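Run:
```python
from h import *
for n in('w25','w26'):
    p,X=cloud(n)
    O=np.array([534.1,-143.1]);c=np.array([517.6,23.6]);u=np.array([-.1045,.9945]);v=np.array([-.9945,-.1045])
    for uu,vv in [(190,165),(196,200),(205,220),(210,250),(216,280),(230,200),(280,200),(300,180)]:
        q=X[vv,uu];r=q[:2]-c;print(n,(uu,vv),p[vv,uu],q.round(),'chute',(168+r@u).round(),(r@v).round(),'floor',(75+(168+r@u)*.5317).round())
```

```text
w25 (190, 165) [ 78 144 195] [491. -40. 163.] chute 108.0 33.0 floor 132.0
w25 (196, 200) [169 190 197] [533. -53. 121.] chute 90.0 -7.0 floor 123.0
w25 (205, 220) [135 164 187] [549. -45. 124.] chute 97.0 -24.0 floor 126.0
w25 (210, 250) [227 235 235] [576. -41. 126.] chute 98.0 -52.0 floor 127.0
w25 (216, 280) [70 75 80] [577. -24. 166.] chute 115.0 -54.0 floor 136.0
w25 (230, 200) [124 134 143] [516. -16. 155.] chute 129.0 6.0 floor 143.0
w25 (280, 200) [110 119 127] [505.  20. 175.] chute 166.0 13.0 floor 163.0
w25 (300, 180) [185 200 214] [488.  32. 182.] chute 180.0 29.0 floor 171.0
w26 (190, 165) [186 202 215] [493. -42. 157.] chute 106.0 32.0 floor 131.0
w26 (196, 200) [195 213 221] [517. -39. 157.] chute 106.0 7.0 floor 131.0
w26 (205, 220) [195 213 222] [532. -32. 159.] chute 111.0 -8.0 floor 134.0
w26 (210, 250) [200 215 226] [555. -29. 160.] chute 112.0 -32.0 floor 135.0
w26 (216, 280) [126 136 146] [581. -25. 161.] chute 113.0 -58.0 floor 135.0
w26 (230, 200) [112 123 130] [512. -13. 166.] chute 132.0 10.0 floor 145.0
w26 (280, 200) [118 127 136] [504.  21. 177.] chute 167.0 14.0 floor 164.0
w26 (300, 180) [193 208 220] [488.  33. 180.] chute 180.0 28.0 floor 171.0
```

```bash
python3 -m creep '45 0.7 0 0 0;45 1.4 0 0.2 0;42 2 0 0.2 0;38 2.2 0 0.2 0;30 2.2 0 0.2 0;20 2.2 0 0.2 0;0 2.2 0 0.2 0;0 2.2 0 0.2 0;0 2.2 0 0.2 0;0 2.2 0 0.2 0' 40
python3 - <<'E'
from h import *
to();p,d=shot('wrist','w27');p,d=shot('side','d27');cv2.imwrite('pics/d27c.png',cv2.resize(p[120:300,230:400],None,fx=3.4,fy=3.4))
E
```

```text
clock: 36.15
eef_pos: [505.5, 65.3, 392.9]
tcp_rot: [3.067, -0.006, 1.675]
contact_force: [-1.3, -0.1, 19.5]
opening: 0.139
from [505.5  65.3 392.9] yaw 1.6749 q [ 0.12  0.17  1.91  0.01  0.99 -1.55] -> rows [0. 0. 0.] roll 0
```

View pics/w27.png

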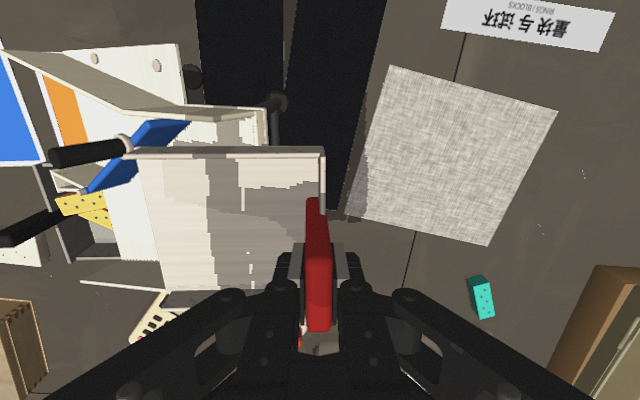

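View pics/d27c.png

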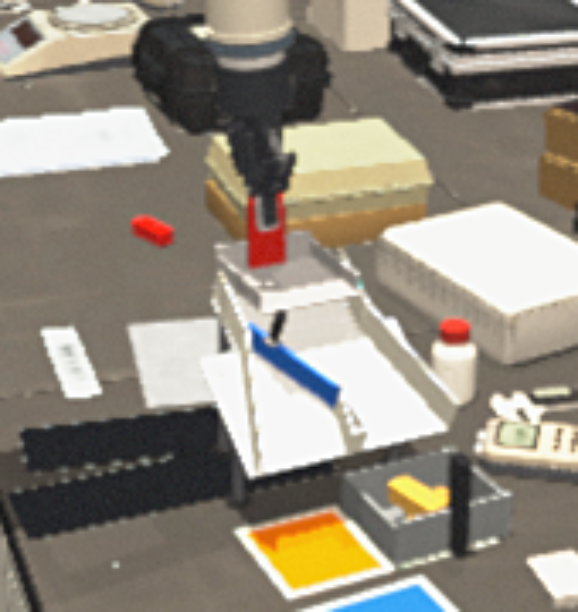

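```bash
python3 -m creep '0 0 0 0 0;0 0 0 -0.7 0;0 0 0 -1.5 0;0 0 0 -2.5 0;0 0 0 -4 0;0 0 0 -6 0;0 0 0 -8 0;0 0 0 -8 0;0 0 0 -8 0' 90
python3 - <<'E'
from h import *
to();p,d=shot('wrist','w28');p,d=shot('side','d28');cv2.imwrite('pics/d28c.png',cv2.resize(p[120:300,230:400],None,fx=3.4,fy=3.4))
# desired: scoop center on mat (513,221), mat yaw 82 ; grip = center+50u
yaw=82;u=np.array([np.cos(np.radians(yaw)),np.sin(np.radians(yaw))]);g=np.array([513,221])+50*u
tog(g[0],g[1],400,yaw,L=150);tog(g[0],g[1],212,yaw,L=150)
E
```

```text
clock: 37.15
eef_pos: [499.5, 64.1, 472.8]
tcp_rot: [3.067, -0.006, 1.675]
contact_force: [-0.3, 0.1, -1.7]
opening: 0.123
from [499.5  64.1 472.8] yaw 1.6749 q [ 0.12  0.08  1.83  0.01  1.16 -1.55] -> rows [0. 0. 0.] roll 0
from [499.3  64.1 471.8] yaw 1.6749 q [ 0.12  0.08  1.83  0.01  1.16 -1.55] -> rows [20.17  2.57  7.51] roll 14.0
tilt off [10.8  2.1]
from [499.3  64.1 471.8] yaw 1.6749 q [ 0.12  0.08  1.83  0.01  1.16 -1.55] -> rows [20.06  1.2  26.26] roll 14.0
tilt off [10.8  2.1]
```

View pics/w28.png

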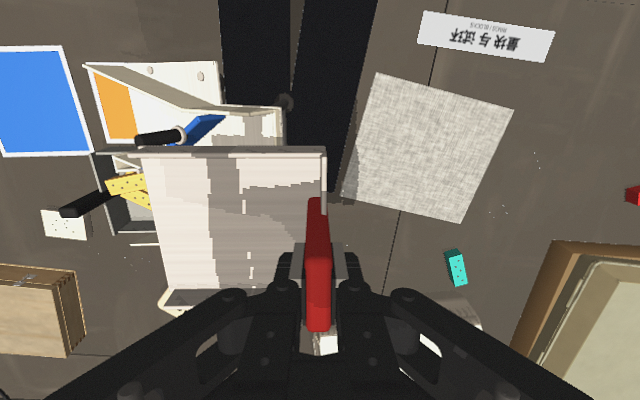

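View pics/d28c.png

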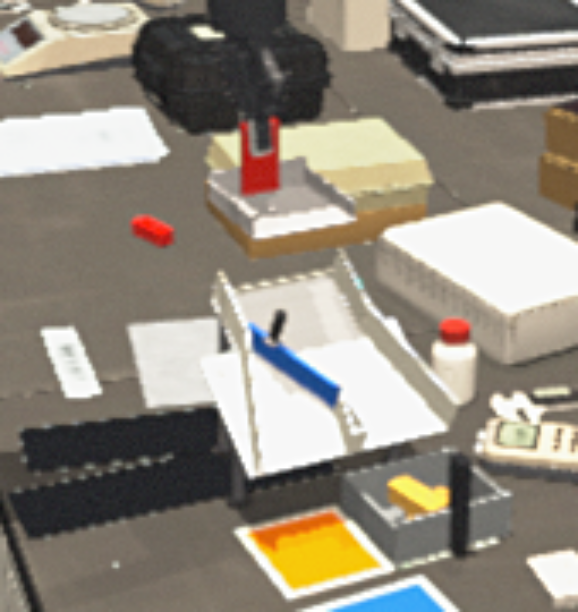

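```bash
python3 -m creep '0 4 0.5 0 3;0 8 1 1 6;0 12 1.5 4 9;0 16 2 7 12;0 20.1 2.5 10 14;0 20.1 2.3 13 14;0 20.1 2 16 14;0 20.1 1.7 19 14;0 20.1 1.5 22 14;0 20.1 1.3 24 14;0 20.1 1.2 25 14;0 20.1 1.2 25 14'
python3 - <<'E'
from h import *
to();p,d=shot('wrist','w29');p,d=shot('scene','s29');cv2.imwrite('pics/s29c.png',cv2.resize(p[190:320,220:400],None,fx=4,fy=4))
E
```

```text
clock: 38.45
eef_pos: [507.5, 268.3, 222.6]
tcp_rot: [3.075, -0.021, 1.431]
contact_force: [-0.5, -0.6, -1.3]
opening: 0.125
from [507.5 268.3 222.6] yaw 1.4311 q [ 0.49  0.5   1.9  -0.03  0.68 -0.91] -> rows [0. 0. 0.] roll 0
```

View pics/w29.png

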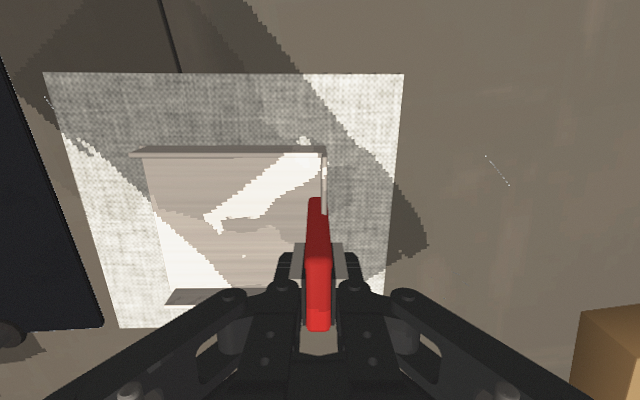

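View pics/s29c.png

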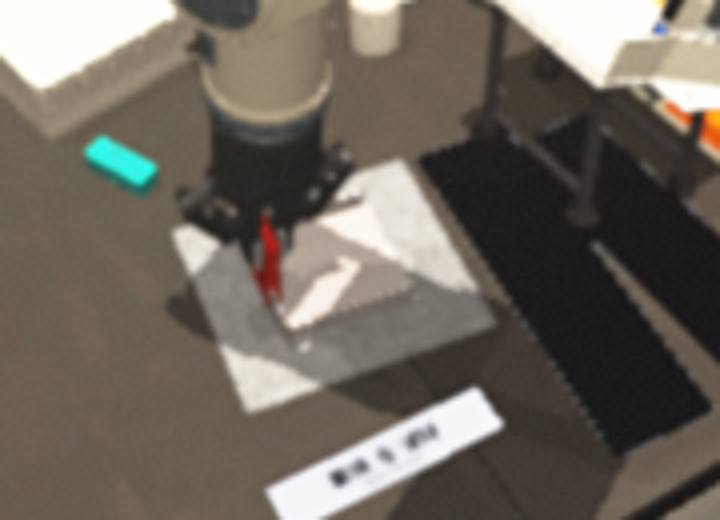

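Over the mat, just above. Lower to touch and release.

```bash
python3 -m creep '0 0 0 0.4 0;0 0 0 0.8 0;0 0 0 0.8 0'; python3 -m creep '0 0 0 0.3 0;0 0 0 0.5 0;0 0 0 0.5 0'
```

```text
clock: 38.85
eef_pos: [509.8, 269.3, 218.1]
tcp_rot: [3.07, -0.025, 1.432]
contact_force: [-0.5, -0.4, 8.2]
opening: 0.125
clock: 39.15
eef_pos: [510.3, 269.5, 217.6]
tcp_rot: [3.069, -0.025, 1.432]
contact_force: [-17.5, -6.7, 50.8]
opening: 0.126
```

```bash
python3 -m creep '0 0 0 -0.4 0;15 0 0 -0.4 0;25 0 0 -0.4 0;40 0 0 -0.4 0;55 0 0 -0.4 0;55 0 0 -0.5 0;60 0 0 -3 0;60 0 0 -7 0;70 0 0 -12 0;70 0 0 -17 0;70 0 0 -17 0' 60
python3 - <<'E'
from h import *
to();p,d=shot('wrist','w30');scoop('w30');p,d=shot('scene','s30');cv2.imwrite('pics/s30c.png',cv2.resize(p[190:320,220:400],None,fx=4,fy=4))
p,X=cloud('w30');print(p.shape)
E
```

```text
clock: 40.25
eef_pos: [498.9, 267.9, 394.0]
tcp_rot: [3.06, -0.032, 1.432]
contact_force: [0.9, 0.9, 0.1]
opening: 0.699
from [498.9 267.9 394. ] yaw 1.4321 q [ 0.5   0.25  1.8  -0.03  1.   -0.92] -> rows [0. 0. 0.] roll 0
grip [524.9 272.7] (10.811842918395996, 38.60493469238281) yaw 82.3 center [518.3 223.1] 431
slot 30 [485.3 203.3]
slot 0 [515.1 199.3]
slot -30 [544.8 195.3]
(400, 640, 3)
```

View pics/w30.png

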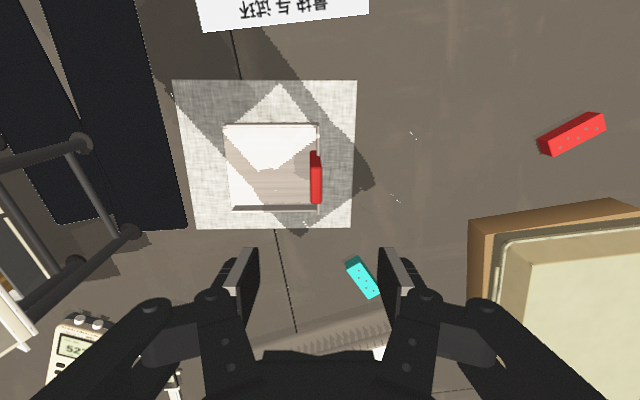

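View pics/s30c.png

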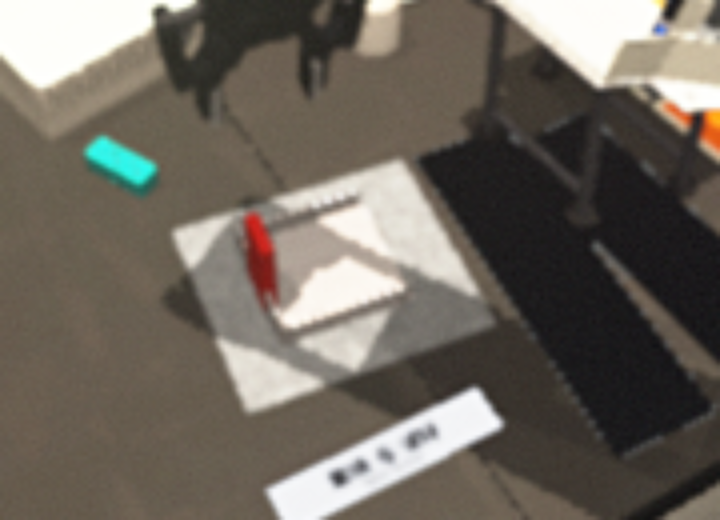

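Run:
```python
from h import *
tog(601,-224,440,96.5,L=155)
```

```text
from [497.6 267.1 388.4] yaw 1.4319 q [ 0.5   0.26  1.81 -0.03  1.   -0.92] -> rows [-47.46  16.32  -5.24] roll -14.5
tilt off [12.1  2.5]
```

```bash
python3 -m creep '60 0 0 -4 0;60 -5 1.7 -5.2 -5;60 -47.5 16.3 -5.2 -14.5;60 -47.5 16.3 -5.2 -14.5;60 -47.5 16.3 -5.2 -14.5;60 -47.5 16.3 -5.2 -14.5;60 -47.5 16.3 -5.2 -14.5;60 -47.5 16.3 -5.2 -14.5;60 -47.5 16.3 -5.2 -14.5;60 -47.5 16.3 -5.2 -14.5;60 -47.5 16.3 -5.2 -14.5;60 -47.5 16.3 -5.2 -14.5;60 -47.5 16.3 -5.2 -14.5;60 -47.5 16.3 -5.2 -14.5;60 -47.5 16.3 -5.2 -14.5'
python3 - <<'E'
from h import *
to();p,d=shot('wrist','w31');p,d=shot('side','d31');cv2.imwrite('pics/d31c.png',cv2.resize(p[190:330,260:420],None,fx=4,fy=4))
E
```

```text
clock: 41.85
eef_pos: [588.5, -225.3, 438.9]
tcp_rot: [3.063, -0.008, 1.686]
contact_force: [-0.5, 0.1, 0.9]
opening: 0.598
from [ 588.5 -225.3  438.9] yaw 1.6855 q [-0.38  0.31  1.61  0.05  1.15 -2.08] -> rows [0. 0. 0.] roll 0
```

View pics/w31.png

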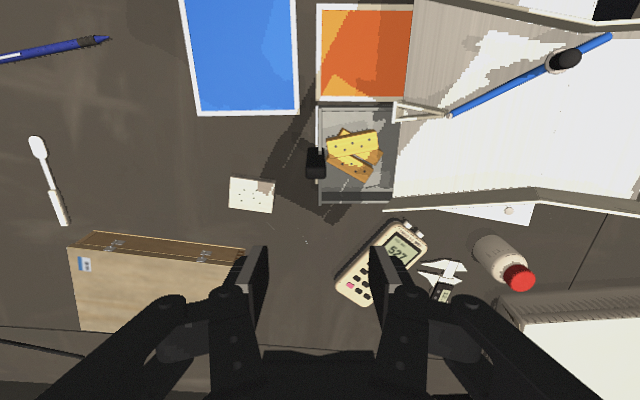

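View pics/d31c.png

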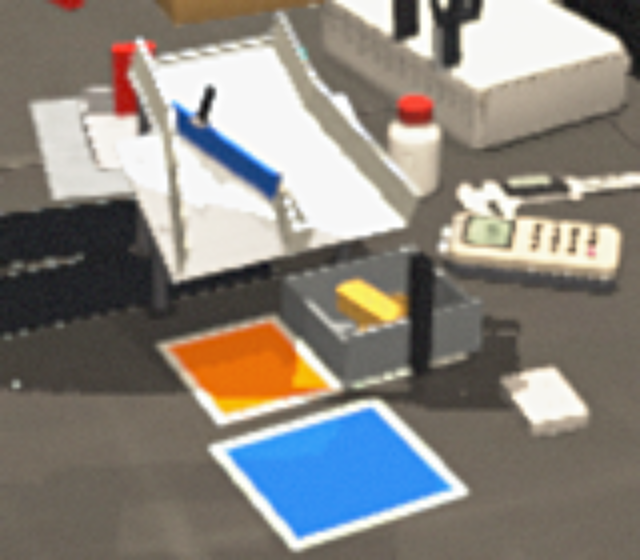

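Run:
```python
from h import *
p,X=cloud('w31');cv2.imwrite('pics/c31.png',cv2.resize(p[80:220,280:430],None,fx=4,fy=4,interpolation=2))
m=(X[...,2]>94)&(X[...,2]<108)&(p.max(2)<80);m[:, :290]=0;m[:,345:]=0;m[:130]=0;m[200:]=0
P=X[m];print(len(P),P.mean(0),cv2.minAreaRect(P[:,:2].astype(np.float32)))
hs=cv2.cvtColor(p,cv2.COLOR_BGR2HSV);y=cv2.inRange(hs,(10,80,90),(35,255,255))[100:200,318:395]>0
Z=X[100:200,318:395][y];print('coupon z',np.nanmin(Z,0).round(),np.nanmax(Z,0).round())
I=load('w31')[2]
print('blue',ray('w31',[(298,114),(199,115)],0,I).round(1))
O=ray('w31',[(317,101),(317,5),(413,5)],0,I).round(1);print('orange',O)
```

```text
268 [ 604.29038056 -222.76131231   99.78960598] ((604.8692626953125, -222.724853515625), (13.19914722442627, 19.846317291259766), 6.724086284637451)
coupon z [ 564. -212.    1.] [ 638. -138.   47.]
blue [[ 560.2 -250.2    0. ]
 [ 576.  -375.2    0. ]]
orange [[ 541.7 -227.8    0. ]
 [ 439.6 -239.6    0. ]
 [ 427.1 -131.8    0. ]]
```

View pics/c31.png

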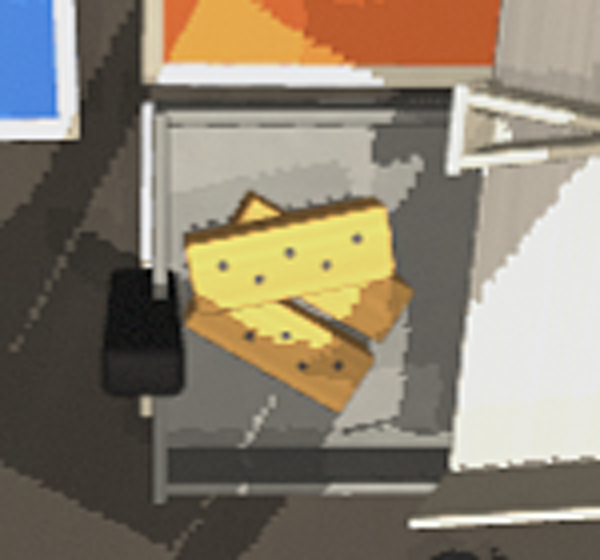

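Run:
```python
from h import *
I=load('w31')[2]
print('block',ray('w31',[(230,178),(274,180),(272,214),(230,208)],15,I).round())
tog(604.9,-222.7,300,96.7,L=155);tog(604.9,-222.7,235,96.7,L=155)
```

```text
block [[ 651. -332.   15.]
 [ 647. -274.   15.]
 [ 697. -273.   15.]
 [ 694. -331.   15.]]
from [ 588.7 -225.3  439.5] yaw 1.6859 q [-0.38  0.31  1.61  0.05  1.15 -2.08] -> rows [-0.15 -0.69 13.94] roll -0.1
tilt off [12.   2.6]
from [ 588.7 -225.3  439.5] yaw 1.6859 q [-0.38  0.31  1.61  0.05  1.15 -2.08] -> rows [-0.2  -1.2  20.42] roll -0.1
tilt off [12.   2.6]
```

```bash
python3 -m creep '50 -0.1 -0.2 4 0;50 -0.1 -0.5 9 0;50 -0.1 -0.7 14 0;50 -0.2 -1 17 0;50 -0.2 -1.2 19 0;50 -0.2 -1.2 19 0'
python3 - <<'E'
from h import *
tog(604.9,-222.7,235,96.7,L=155);p,d=shot('wrist','w32')
p,X=cloud('w32')
m=(X[...,2]>95)&(X[...,2]<106)&(abs(X[...,0]-605)<25)&(abs(X[...,1]+222)<25)
P=X[m];print(len(P),cv2.minAreaRect(P[:,:2].astype(np.float32)))
E
```

```text
clock: 42.55
eef_pos: [590.6, -224.1, 246.3]
tcp_rot: [3.067, -0.01, 1.687]
contact_force: [0.5, -0.5, -0.7]
opening: 0.501
from [ 590.6 -224.1  246.3] yaw 1.6871 q [-0.38  0.53  1.76  0.06  0.79 -2.11] -> rows [-0.2   0.2   1.15] roll -0.0
tilt off [11.3  2.9]
2087 ((601.2869873046875, -220.67481994628906), (23.555662155151367, 50.327693939208984), 6.981479167938232)
```

View pics/w32.png

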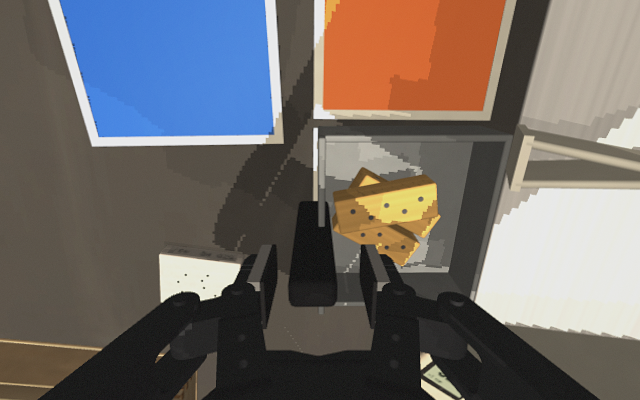

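```bash
python3 -m creep '50 -0.2 0.2 1 0;50 -0.2 0.2 1 0;35 -0.2 0.2 1 0;0 -0.2 0.2 1 0;0 -0.2 0.2 1 0;0 -0.2 0.2 1 0;0 -0.2 0.2 1 0;0 -0.2 0.2 1 0' 50
python3 - <<'E'
from h import *
s=sense();print(s['contact_force'])
g=np.array([506.3,-381.0])
tog(504.5,-222.7,s['eef_pos'][2],97,L=155)
to(s['eef_pos'][0]-98.6,s['eef_pos'][1]-158.3,s['eef_pos'][2],np.radians(97.2))
to(s['eef_pos'][0]-45,s['eef_pos'][1],s['eef_pos'][2])
E
```

```text
clock: 43.4
eef_pos: [594.8, -226.3, 239.5]
tcp_rot: [3.063, -0.008, 1.687]
contact_force: [-1.0, 1.5, 6.5]
opening: 0.253
[-0.96425683  1.52421231  6.53099265]
from [ 594.8 -226.3  239.5] yaw 1.6869 q [-0.38  0.54  1.75  0.06  0.78 -2.11] -> rows [  1.28 -10.11  -0.78] roll -0.3
tilt off [11.9  2.7]
from [ 594.8 -226.3  239.5] yaw 1.6869 q [-0.38  0.54  1.75  0.06  0.78 -2.11] -> rows [-14.58 -11.58  -1.03] roll -0.5
from [ 594.8 -226.3  239.5] yaw 1.6869 q [-0.38  0.54  1.75  0.06  0.78 -2.11] -> rows [ 0.52 -4.46 -0.35] roll 0
```

```bash
python3 -m creep '0 0.1 -0.6 0 0;0 0.2 -1.5 -0.1 0;0 0.3 -2.7 -0.2 0;0 0.4 -3.9 -0.3 0;0 0 -5 -0.4 0;0 -1.2 -5.8 -0.5 0;0 -2.6 -6.4 -0.5 0;0 -4 -7 -0.6 0;0 -5.4 -7.6 -0.6 0;0 -6.8 -8.2 -0.7 0;0 -8.2 -8.8 -0.7 0;0 -9.6 -9.4 -0.8 0;0 -11 -10 -0.9 -0.2;0 -12.2 -10.5 -0.9 -0.3;0 -13.2 -11 -1 -0.5;0 -14 -11.3 -1 -0.5;0 -14.5 -11.6 -1 -0.5;0 -14.5 -11.6 -1 -0.5;0 -14.5 -11.6 -1 -0.5'
python3 - <<'E'
from h import *
to();p,d=shot('wrist','w33');p,d=shot('side','d33');cv2.imwrite('pics/d33c.png',cv2.resize(p[190:350,250:420],None,fx=4,fy=4))
E
```

```text
clock: 45.3
eef_pos: [495.4, -384.7, 239.5]
tcp_rot: [3.063, -0.007, 1.695]
contact_force: [-1.1, 2.5, 6.3]
opening: 0.252
from [ 495.4 -384.7  239.5] yaw 1.6954 q [-0.68  0.54  1.77  0.09  0.79 -2.43] -> rows [0. 0. 0.] roll 0
```

View pics/w33.png

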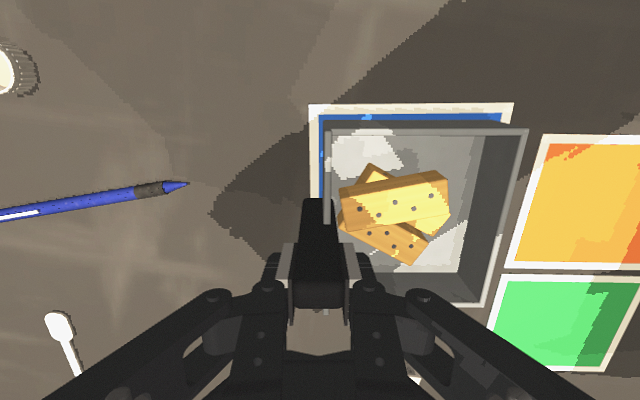

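View pics/d33c.png

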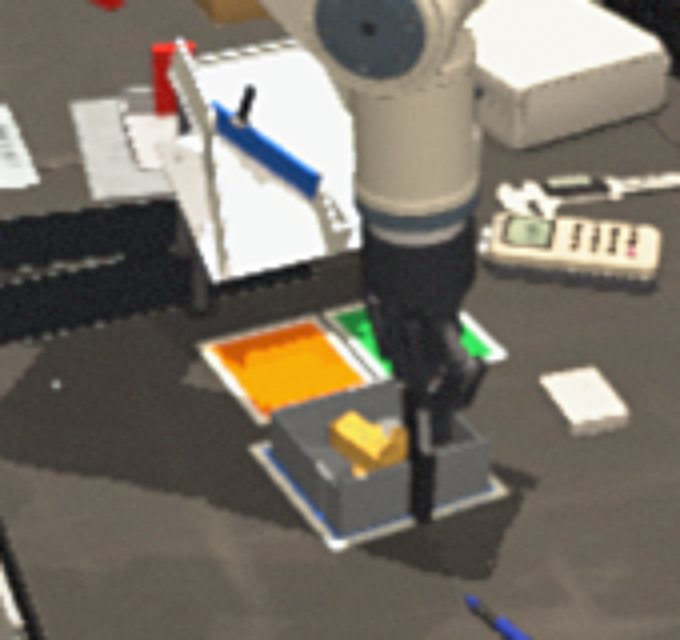

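```bash
python3 -m creep '20 0 0 0 0;35 0 0 0 0;45 0 0 0 0;50 0 0 -0.3 0;50 0 0 -3 0;50 0 0 -8 0;50 0 0 -13 0;50 0 0 -18 0;50 0 0 -18 0'
python3 - <<'E'
from h import *
to();p,d=shot('wrist','w34');p,d=shot('side','d34');cv2.imwrite('pics/d34c.png',cv2.resize(p[190:350,250:420],None,fx=4,fy=4))
E
```

```text
clock: 46.3
eef_pos: [482.6, -388.9, 427.0]
tcp_rot: [3.055, 0.002, 1.695]
contact_force: [0.6, -0.5, -0.2]
opening: 0.495
from [ 482.6 -388.9  427. ] yaw 1.6954 q [-0.7   0.31  1.65  0.07  1.13 -2.42] -> rows [0. 0. 0.] roll 0
```

View pics/w34.png

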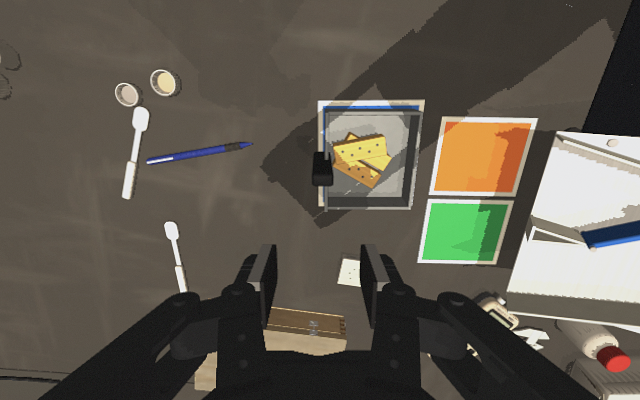

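View pics/d34c.png

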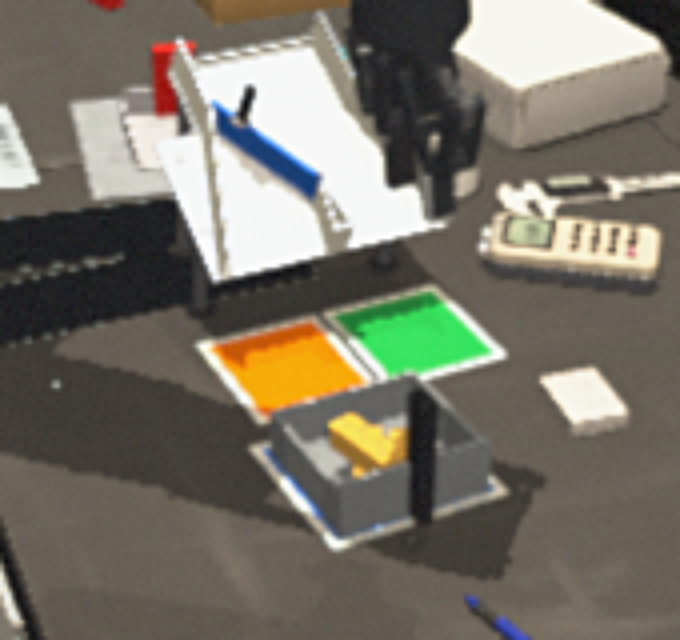

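Run:
```python
from h import *
p,X=cloud('w34');I=load('w34')[2]
cv2.imwrite('pics/c34.png',cv2.resize(p[85:225,300:440],None,fx=4,fy=4,interpolation=2))
m=(X[...,2]>94)&(X[...,2]<108)&(abs(X[...,0]-506)<30)&(abs(X[...,1]+381)<30)
P=X[m];r=cv2.minAreaRect(P[:,:2].astype(np.float32));print(len(P),r)
m=(X[...,2]>34)&(X[...,2]<50)&(abs(X[...,0]-500)<80)&(abs(X[...,1]+323)<80)&(p.max(2).astype(int)-p.min(2)<25)
P=X[m];print('walls',len(P),cv2.minAreaRect(P[:,:2].astype(np.float32)))
C=ray('w34',[(318,101),(425,100),(411,209)],0,I)[:,:2];print('blue corners',C.round(1))
```

```text
308 ((505.4979248046875, -381.7467956542969), (13.819634437561035, 21.274343490600586), 7.0702409744262695)
walls 1392 ((499.460205078125, -330.8021545410156), (119.54458618164062, 123.83087158203125), 7.196741580963135)
blue corners [[ 438.8 -395. ]
 [ 421.5 -266. ]
 [ 565.4 -247.7]]
```

View pics/c34.png

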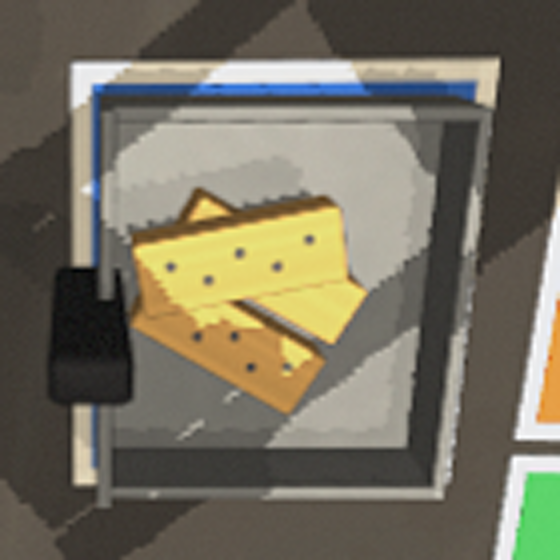

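Run:
```python
from h import *
p,d=shot('scene','s35');cv2.imwrite('pics/s35c.png',cv2.resize(p[130:330,170:470],None,fx=2.6,fy=2.6))
print(blobs('s35',(0,180,100),(6,255,255),20,75,(240,200,340,300)))
```

```text
[(array([285., 253.]), (508.1, 282.7), (66.0, 14.5), -27.7)]
```

View pics/s35c.png

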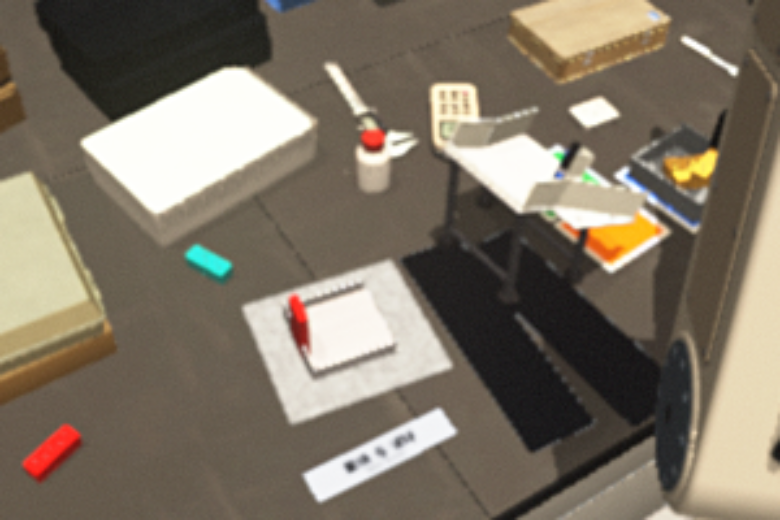

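The scoop stands upright in the middle of its mat (crop 345,330). The tray with the coupons is on blue, and the arm is clear of everything. Handing in.

```bash
python3 -c "
from h import *
print(sign_off())"
```

```text
the job is handed in; nothing more can be done
None
```

I finished the job and handed it in at about 46 s of the 208 s allowed; the hand-in gave no verdict.

**What I did:**
- Pushed the flap to its stop on the robot side.
- Slid the tray onto the green mark, under the farther exit.
- Laid the three coupons that were there in the scoop; I saw no fourth. The scoop was found turned by about 10° midway, so I re-placed the second coupon in it.
- Rested the loaded scoop on the chute's top rim and let it tip, held by the fingers, to about 0.5 rad, with its lip about 33 mm from the pouring point. The coupons ran down into the tray.
- Set the scoop back on its mat and slid the tray onto the blue mark.

**Last checks:**
- **Coupons:** all three are in the tray, the top one lying across the other two (highest point about 47 mm). None is left elsewhere.
- **Tray:** its centre is about 3 mm from the blue mark's centre and within about 0.5° of square. On the green mark it was about 5 mm off centre during the pour.
- **Scoop:** it stands upright, about 5 mm from the mat's centre.
- **Other things:** the look-alikes, bottle, meter and block look unmoved in the pictures; I did not measure them again.

**What disagreed:**
- The gripper's lean grew to about 0.09 rad over the run. I allowed for it in aiming and gripped the tray along its x so the lean would not tip it.
- One view put the tray about 5 mm further along x on the green mark than its grip did; I trusted the grip.
- The scoop pressed on the mat with about 51 N when set down, more than needed but under the 120 N wrist limit.

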